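# Shut the beam, put the optic cells away, park the shutter

### The arm

A 7-joint arm with a two-finger parallel gripper is mounted at the origin on the work surface. World frame = base frame: x ahead of the robot, y to its left, z up, the work surface at z = 0. Lengths are in m, angles in degrees, forces in N, time in s.
With the tool pointing down it reaches from about 0.425 to 0.975 m from the base axis. Payload 16.7 kg.
Tool frame: the origin (TCP) lies between the finger pads; the fingertips stand 17 mm ahead of it and the grasp point (between the pads) lies 2 mm behind it; x points along the fingers, z is the direction in which the jaws open and shut, and the axes are right-handed (so a half turn about x gives the same grasp; the last joint's range is limited). The gripper opens to 85 mm and grips with 20 to 120 N. Pads are 22 mm wide; open, the fingers measure 114 mm over their backs; the gripper's body (76 mm by 85 mm) begins 54 mm behind the grasp point. The pads swing forward as they close: fully open they stand 13 mm farther back than shut.
Start: joints at [-73.997, 24.414, 4.234, 92.017, -1.954, 63.644, -3.845], TCP at [0.281, 0.614, 0.248] pointing down, gripper open.
Joint ranges: [-163.25, 163.25], [-28.42, 122.38], [-70.27, 78.77], [12.13, 141.07], [-58.53, 238.53], [9.26, 117.41], [-156.51, 156.51]. Speed limits (degrees/s): [108.29, 108.29, 136.94, 136.94, 172.46, 172.46, 172.46].

### API

Orientations are given as [roll, pitch, yaw] about the fixed x, y, z axes, in that order (R = Rz(yaw) Ry(pitch) Rx(roll)).
In Python, from workcell import bot gives the robot as it stands.
- The arm moves only by the tool apply_moves, never from a script. Its argument "plan" is a list that holds one entry, the list of rows, each a list of 5 numbers: the shift along the tool's x, y, z in mm, then the turn about the tool's x in rad, then the finger opening in mm, from 0 to 85.4. In form: [[[x, y, z, turn, gripper], ...]]. A call has 1 to 12 rows; each row shifts and turns the pose as measured when the row begins, along the tool's axes as they then stand; what a row does not reach is not made up. A row lasts 1/10 s, in which the tool goes at most 50 mm and 8.59 degrees, less where a joint would pass 70% of its speed; a pose out of reach is approached as far as the arm can. A call is refused whole if a number of a shift passes 50 or a number of a turn 0.15, either way. A call with a gripper value outside its range is refused whole. The fingers move at their own pace and stop on an object; "squeeze" is the grip in N (left out, the last holds). Time passes only in rows, so rows that do not move let the fingers close. It gives the time, the measured TCP pose, the force and the opening at its end, in the units of the state.
- bot.read_state(): the state, without advancing time (a new reading comes with each control period).
- bot.grab_frame(name): name is "side" or "top" or "wrist"; returns (picture, depth): 480x640x3 uint8, red, green, blue; 480x640 float32, m along the optical axis (not along the pixel's ray), 0 where there is no reading.
- bot.camera_params(name): a dict with "camera_matrix" (3x3 intrinsics, pixels), "world_to_cam" (4x4, takes a point from world to camera coordinates); the wrist camera has in their place "tool_from_camera" (4x4, takes a point from camera to tool coordinates, whose origin is the TCP and whose axes are the tool frame's). Camera axes: x right, y up, looking along -z (the intrinsics and any distortion apply to the point x, -y, -z); pixel columns grow to the right and rows downward; lengths in m; the calibration is good to about 2 mm. A picture is of the moment at which its call begins: read the wrist's pose just before it. camera_params takes no time and is no camera call.
- bot.finish_job(): hands the job in, once; it reports no verdict.
The state is a dict: "time": time; "joint_pos": joint angles; "qd": joint speeds; "tau": joint torques, N m; "tool_pos": TCP position; "tool_rot": TCP orientation; "contact_force": force on the tool from outside, world axes, zero at the start; "ft_torque": the same for the moment, N m; "finger_gap": finger opening in m.
Only numpy, scipy, OpenCV 4.12 (cv2) and the standard library are available. Lean on these libraries where they do the work, as an engineer would, in place of code of your own. Each camera call takes 0.05 s, during which the arm holds its last target. There are 200 camera calls.

### The job

On the optical bench, first guide the shutter lever through its zigzag gate from the OPEN slot (one pip) to the very end of the SHUT slot (two pips); do not lift any optic cell before that. Then take every cell out of the carrier and set it flat in the storage well of its own shape and size. Once all of them are home, guide the lever on to the very end of the PARK slot (three pips), and leave everything else on the bench where it stands.

Things in the scene. Friction and masses are not known exactly. Their poses are not given: they have to be found in the camera images.
- shutter_box: Beam shutter: fixed black box 164 x 132 x 52 mm (x, y, z), an 18 mm aluminium gate plate on top (top face 52 mm above the bench), beam aperture and steel blade on its +y side (below 60 mm). Origin under its centre. A 16 mm wide zigzag slot is cut in the plate; gate point (u, v) lies at box-frame x = u - 60, y = v - 44 mm. Pips mark the slots: one OPEN, two SHUT, three PARK.
- gate_u (a joint): Lever position u (m) along the box's x. The slot's centre line runs in (u, v) mm: OPEN slot (0,0) to (40,0), across to (40,30), on to (80,30), where it meets a cross lane from (80,0) to (80,55); the +v end (80,55) of that lane is the SHUT slot; from its other end, (80,0) to (120,0), then across to (120,30), the PARK slot. Friction about 2.5 N, stays where left.
- gate_v (a joint): Lever position v (m) across the gate, along the box's y: 0 in OPEN, 0.055 at the end of SHUT, 0.030 at the end of PARK (the stem can go 3 mm further to each slot's dead end). Friction about 2.5 N, stays where left.
- lever_grip (a point): Middle height of the lever's black upright handle, a cylinder 20 mm in diameter from 62 to 108 mm above the bench (this point at 88 mm), on a 10 mm steel stem through the slot (3 mm play each side). The lever stays upright and only slides. Axes as the box's.
- carrier: Cell carrier: fixed aluminium tray 200 x 208 x 12 mm (x, y, z), 4 mm walls and 4 mm floor, split into 2 bays along x by 3 along y (each 94 x 64 mm; walls 8 mm above the floor). Origin under its centre on the bench.
- storage: Storage block: fixed grey plate with black-lined wells, 200 x 210 x 14 mm (x, y, z), six flat-bottomed wells 7 mm deep, in two rows of three (rows 96 mm apart along x, wells 66 mm apart along y). Each well has the shape and size of one cell, 2 mm larger all round. Square wells have their sides along the block's x and y. Origin under its centre on the bench.
- round30: Optic cell: black round disc, diameter 30 mm, 24 mm high, glass face up, 50 to 180 g. Origin at the centre of its underside, z up. Starts in a bay of the carrier. May be absent.
- round40: Optic cell: black round disc, diameter 40 mm, 24 mm high, glass face up, 50 to 180 g. Origin at the centre of its underside, z up. Starts in a bay of the carrier. May be absent.
- round50: Optic cell: black round disc, diameter 50 mm, 24 mm high, glass face up, 50 to 180 g. Origin at the centre of its underside, z up. Starts in a bay of the carrier. May be absent.
- square30: Optic cell: black square block, 30 x 30 mm, 24 mm high, glass face up, 50 to 180 g. Origin at the centre of its underside, z up, sides along x and y. Starts in a bay of the carrier. May be absent.
- square40: Optic cell: black square block, 40 x 40 mm, 24 mm high, glass face up, 50 to 180 g. Origin at the centre of its underside, z up, sides along x and y. Starts in a bay of the carrier. May be absent.
- square50: Optic cell: black square block, 50 x 50 mm, 24 mm high, glass face up, 50 to 180 g. Origin at the centre of its underside, z up, sides along x and y. Starts in a bay of the carrier. May be absent.
- well_round30 (a point): Centre of the mouth (top face of the block, 14 mm above the bench) of the round well for the 30 mm round cell; a seated cell's underside is 7 mm below it. Axes as the block's.
- well_round40 (a point): Centre of the mouth (top face of the block, 14 mm above the bench) of the round well for the 40 mm round cell; a seated cell's underside is 7 mm below it. Axes as the block's.
- well_round50 (a point): Centre of the mouth (top face of the block, 14 mm above the bench) of the round well for the 50 mm round cell; a seated cell's underside is 7 mm below it. Axes as the block's.
- well_square30 (a point): Centre of the mouth (top face of the block, 14 mm above the bench) of the square well for the 30 mm square cell; a seated cell's underside is 7 mm below it. Axes as the block's.
- well_square40 (a point): Centre of the mouth (top face of the block, 14 mm above the bench) of the square well for the 40 mm square cell; a seated cell's underside is 7 mm below it. Axes as the block's.
- well_square50 (a point): Centre of the mouth (top face of the block, 14 mm above the bench) of the square well for the 50 mm square cell; a seated cell's underside is 7 mm below it. Axes as the block's.
- lens_mount_a: Bystander: lens on a post, 48 mm foot, 104 mm high. Origin under its foot.
- lens_mount_b: Bystander: lens on a post, 48 mm foot, 94 mm high. Origin under its foot.
- detector: Bystander: black detector lying flat, 50 mm cube-like body 40 mm high with a 60 mm tube along its x. Origin under its body.
- beam_cube: Bystander: black 40 mm cube with glass windows. Origin under it.
- driver: Bystander: screwdriver 170 mm long lying along its x.
- screw_jar: Bystander: clear jar, 48 mm in diameter, 55 mm high. Origin under it.
Things that resemble listed ones, but are neither listed nor needed, are in the scene too. Leave any orange look-alike of the square30 alone.

How it is judged (in metres and radians):
On the way, in this order (a step that is already met when the one before it is completed fails the run):
1. the lever stands at the end of the SHUT slot (value of joint gate_u between 0.072 and 0.088 m and value of joint gate_v above 0.047 m), for 0.2 s.
2. every cell that is present lies flat in its own well, with the lever still in the SHUT slot (all of step 1 and horizontal distance between round30 and well_round30 below 0.005 m and z of round30 in the frame of well_round30 below -0.0045 m and angle between each of round30, round40, round50, square30, square40, square50's own z axis and vertical below 0.08 rad and linear speed of each of round30, round40, round50, square30, square40, square50 below 0.02 m/s and horizontal distance between round40 and well_round40 below 0.005 m and z of round40 in the frame of well_round40 below -0.0045 m and horizontal distance between round50 and well_round50 below 0.005 m and z of round50 in the frame of well_round50 below -0.0045 m and horizontal distance between square30 and well_square30 below 0.005 m and z of square30 in the frame of well_square30 below -0.0045 m and horizontal distance between square40 and well_square40 below 0.005 m and z of square40 in the frame of well_square40 below -0.0045 m and horizontal distance between square50 and well_square50 below 0.005 m and z of square50 in the frame of well_square50 below -0.0045 m), for 0.2 s.
At the end, for the whole second after the job is handed in: The lever stands at the end of the PARK slot (u over 112 mm, v over 22 mm) and every cell present rests flat in its own well: within 5 mm of the well's centre, sunk at least 4.5 mm, tilted under 0.08 rad, still. (SHUT: u 72 to 88 mm, v over 47 mm.) (horizontal distance between round30 and well_round30 below 0.005 m and z of round30 in the frame of well_round30 below -0.0045 m and angle between each of round30, round40, round50, square30, square40, square50's own z axis and vertical below 0.08 rad and linear speed of each of round30, round40, round50, square30, square40, square50 below 0.02 m/s and horizontal distance between round40 and well_round40 below 0.005 m and z of round40 in the frame of well_round40 below -0.0045 m and horizontal distance between round50 and well_round50 below 0.005 m and z of round50 in the frame of well_round50 below -0.0045 m and horizontal distance between square30 and well_square30 below 0.005 m and z of square30 in the frame of well_square30 below -0.0045 m and horizontal distance between square40 and well_square40 below 0.005 m and z of square40 in the frame of well_square40 below -0.0045 m and horizontal distance between square50 and well_square50 below 0.005 m and z of square50 in the frame of well_square50 below -0.0045 m and value of joint gate_u above 0.112 m and value of joint gate_v above 0.022 m); the robot touches nothing.
It fails at once if a cell is lifted (underside over 60 mm) before the lever has left the OPEN side of the gate (u under 65 mm) (value of joint gate_u below 0.065 m and height (world z) of any of round30, round40, round50, square30, square40, square50 above 0.06 m).
It fails at once if a bystander is moved more than 30 mm (distance of any of lens_mount_a, lens_mount_b, detector, beam_cube, driver, screw_jar from where it was at the start of the episode above 0.03 m).
Of round30, round40, round50, square30, square40, square50 only 4 to 6 are there at a start; the rules pass over those that are not, and their reading is None.
At some moment in a run one of round30, round40, round50, square30, square40, square50 may be knocked a few centimetres aside while the robot is not near it.
Once in a run the grip may slacken for a moment while it holds something.
It also fails if it takes over 210 s, if anything falls off the work surface, if the arm or the gripper's body presses on something with over 40 N, if the wrist force passes 120 N, or if a joint passes its speed limit or range.

## Working session

There is one attempt and no reset: what is moved stays moved. The work goes in short steps, Python scripts to look and compute and a tool call to move; the robot and the scene stay as the last step left them, time stands still between calls to the robot, and variables do not carry over. Pictures are saved under pics/ and viewed, about 12 in all and at most 16, crops included, and the job is handed in when it is done.

Besides the shell and the picture viewer there is one more tool, called after "Emit:" as a command line: name --argument value ..., lists and objects as JSON in quotes. apply_moves: Moves the arm, as the interface text tells. Its arguments: {"type":"object","properties":{"plan":{"type":"array","items":{"type":"array","items":{"type":"array","items":{"type":"number"}}}},"squeeze":{"type":"number"}},"required":["plan"]}

```bash
ls; mkdir -p pics
cat > h.py <<'E'
import numpy as np, cv2
from scipy.spatial.transform import Rotation as R
from workcell import bot
def grab(n,fn=None):
    s=bot.read_state(); im,d=bot.grab_frame(n)
    if fn: cv2.imwrite('pics/'+fn,cv2.cvtColor(im,cv2.COLOR_RGB2BGR))
    return s,im,d
def Twt(s):
    T=np.eye(4);T[:3,:3]=R.from_euler('xyz',s['tool_rot'],degrees=True).as_matrix();T[:3,3]=s['tool_pos'];return T
def cam(n,s=None):
    p=bot.camera_params(n);K=np.array(p['camera_matrix'])
    Tc=Twt(s)@np.array(p['tool_from_camera']) if n=='wrist' else np.linalg.inv(np.array(p['world_to_cam']))
    return K,Tc,p
def ray(n,uv,z,s=None):
    "pixels -> world points on plane z"
    K,Tc,p=cam(n,s);uv=np.atleast_2d(np.float64(uv))
    d=np.array(p.get('distortion',p.get('dist_coeffs',np.zeros(5))),float)
    q=cv2.undistortPoints(uv[:,None],K,d)[:,0]
    v=np.c_[q[:,0],-q[:,1],-np.ones(len(q))]@Tc[:3,:3].T;o=Tc[:3,3]
    return o+v*((z-o[2])/v[:,2])[:,None]
def cloud(n,d,s=None):
    K,Tc,p=cam(n,s);v,u=np.mgrid[:480,:640]
    P=np.stack([(u-K[0,2])/K[0,0]*d,-(v-K[1,2])/K[1,1]*d,-d],-1)
    return P@Tc[:3,:3].T+Tc[:3,3]
E
python3 - <<'E'
from h import *
s,im,d=grab('top','top0.png'); grab('side','side0.png')
print(s)
for n in('top','side','wrist'): print(n,bot.camera_params(n))
E
```

```text
pics
{'time': 0.0, 'joint_pos': array([-73.99687048,  24.45127691,   4.23048606,  92.05127601,
        -1.95151927,  63.64535355,  -3.84646742]), 'qd': array([-0.00849048, -0.03751322,  0.07828694,  0.06409138, -0.01930684,
        0.0659411 , -0.0521612 ]), 'tau': array([-2.53897588e-04, -9.49834800e+01,  3.76082629e+00, -4.63524377e+01,
        1.92175561e-02,  9.94426024e-03, -1.93665261e-05]), 'tool_pos': array([0.28052121, 0.61352157, 0.24759866]), 'tool_rot': array([-174.42208549,   89.92419459, -108.99286375]), 'contact_force': array([ 0.32563867, -0.42081479, -0.201168  ]), 'ft_torque': array([ 0.02181021, -0.01024127, -0.06150138]), 'finger_gap': 0.0854803760485439}
top {'camera_matrix': array([[526.53322825,   0.        , 309.00730128],
       [  0.        , 526.53322825, 246.95833824],
       [  0.        ,   0.        ,   1.        ]]), 'world_to_cam': array([[ 0.02780378, -0.99952624,  0.01320001,  0.02178687],
       [ 0.99831788,  0.0284374 ,  0.05052452, -0.52614313],
       [-0.05087596,  0.01177303,  0.99863559, -1.15139327],
       [ 0.        ,  0.        ,  0.   
[... 303 characters left out ...]
3883105,  0.63995476, -0.12436269],
       [-0.17010699,  0.61694959,  0.76839887, -1.0134862 ],
       [ 0.        ,  0.        ,  0.        ,  1.        ]])}
wrist {'camera_matrix': array([[369.48406748,   0.        , 310.02872987],
       [  0.        , 369.48406748, 238.48510815],
       [  0.        ,   0.        ,   1.        ]]), 'tool_from_camera': array([[-8.67092070e-04,  2.90888377e-01, -9.56756605e-01,
        -1.25128020e-01],
       [-6.52105852e-06,  9.56756963e-01,  2.90888491e-01,
         7.41981598e-02],
       [ 9.99999624e-01,  2.58466170e-04, -8.27699475e-04,
         2.34288160e-04],
       [ 0.00000000e+00,  0.00000000e+00,  0.00000000e+00,
         1.00000000e+00]])}
```

View pics/top0.png

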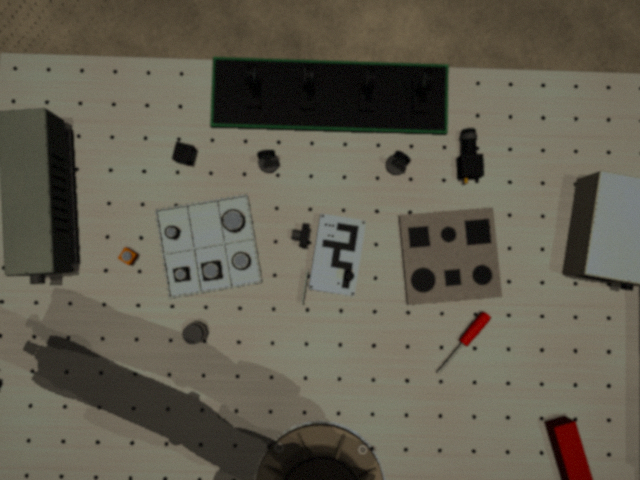

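View pics/side0.png

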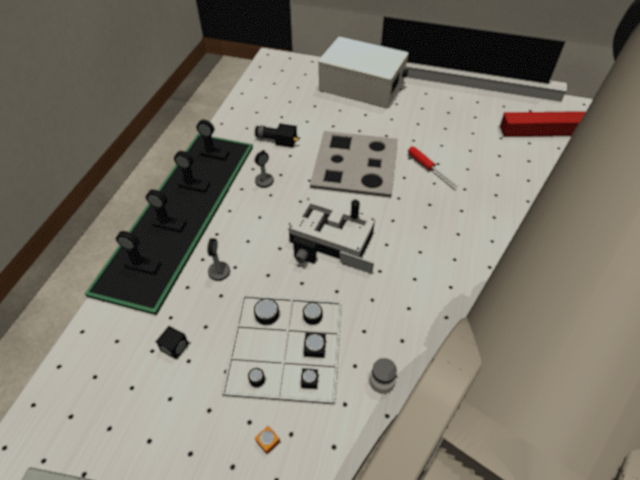

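The top view shows the shutter box near (337,255) with its handle at (345,280) in OPEN. The carrier is near (210,246) with five cells: rounds at (172,232), (233,220) and (241,261), squares at (181,274) and (211,269). The storage block is near (450,256), and the orange look-alike is at (128,256).

Run:
```python
from h import *
s,im,d=grab('top'); P=cloud('top',d)
print('depth bench',P[300,500],P[320,260])
# box plate, storage, carrier via height
for nm,(x0,y0,x1,y1),zl,zh in [('box',(295,205,375,305),.042,.058),('stor',(385,195,515,315),.009,.020),('handle',(325,200,370,300),.09,.125),('cells',(150,190,265,300),.019,.04),('carr',(150,190,270,305),.0035,.018)]:
    m=np.zeros((480,640),np.uint8); sub=P[y0:y1,x0:x1,2]; m[y0:y1,x0:x1]=((sub>zl)&(sub<zh))*255
    if nm=='stor':
        m=cv2.morphologyEx(m,cv2.MORPH_CLOSE,np.ones((25,25)))
    cs,_=cv2.findContours(m,cv2.RETR_EXTERNAL,cv2.CHAIN_APPROX_NONE)
    for c in cs:
        a=cv2.contourArea(c)
        if a<30: continue
        z=np.median(P[m>0][:,2]) 
        W=ray('top',c[:,0].astype(float),{'box':.052,'stor':.014,'handle':.108,'cells':.024+.004,'carr':.012}[nm])
        r=cv2.minAreaRect((W[:,:2]*1000).astype(np.float32))
        print(nm,'area',a,'z',round(z,4),'rect',np.round(r[0],1),np.round(r[1],1),round(r[2],1))
```

```text
depth bench [ 0.41941955 -0.39402974 -0.00057631] [0.36078906 0.14053698 0.00086049]
box area 3430.0 z 0.0519 rect [510.4 -24.2] [ 99.2 163.9] 82.5
stor area 8511.5 z 0.013 rect [ 498.8 -279.3] [235.1 211.4] 6.4
handle area 61.5 z 0.1069 rect [465.9 -46. ] [16.2 18.3] 1.6
cells area 172.5 z 0.0284 rect [459.3 313.2] [29.9 31.3] 11.8
cells area 315.5 z 0.0284 rect [468.9 247.8] [40.1 40.9] 11.6
cells area 237.5 z 0.0284 rect [492.5 184.5] [38.6 36.8] 46.8
cells area 134.5 z 0.0284 rect [549.8 337.3] [28.5 28.2] 2.3
cells area 379.5 z 0.0284 rect [579.9 204.5] [46.1 48.1] 1.7
carr area 8370.5 z 0.0059 rect [521.8 260. ] [206.3 215.6] 12.2
```

```bash
cat >> h.py <<'E'
def go(p,yaw=None,s=None):
    "print tool-frame shift (mm) to world p (m), after turning so that jaw axis is at yaw deg (mod 180)"
    s=s or bot.read_state();T=Twt(s);M=T[:3,:3]
    j=np.degrees(np.arctan2(M[1,2],M[0,2])); t=0
    if yaw is not None: t=-((yaw-j+90)%180-90)   # tool x is down
    M2=M@R.from_euler('x',t,degrees=True).as_matrix()
    print('t',round(s['time'],2),'pos',np.round(s['tool_pos'],4),'jaw',round(j,2),'gap',round(s['finger_gap']*1e3,1),'F',np.round(s['contact_force'],1),
     '| turn rad',round(np.radians(t),3),'shift mm',np.round(M2.T@(np.array(p)-T[:3,3])*1e3,1))
    print('   tool y',np.round(M2[:,1],3),'z',np.round(M2[:,2],3))
E
python3 - <<'E'
from h import *
go([.48,.3,.22],-7.5)
s,im,d=grab('top'); P=cloud('top',d)
m=np.zeros((480,640),np.uint8); sub=P[195:315,385:515]
m[195:315,385:515]=((sub[...,2]>.0105)&(sub[...,2]<.018)&(sub[...,0]<.605)&(sub[...,0]>.38)&(sub[...,1]<-.16))*255
m=cv2.morphologyEx(m,cv2.MORPH_OPEN,np.ones((3,3)))
cs,_=cv2.findContours(m,cv2.RETR_CCOMP,cv2.CHAIN_APPROX_NONE)
for c in cs:
    if len(c)<30: continue
    W=ray('top',c[:,0].astype(float),.014); r=cv2.minAreaRect((W[:,:2]*1000).astype(np.float32))
    print(len(c),cv2.contourArea(c),np.round(r[0],1),np.round(r[1],1),round(r[2],1))
# slot check: box corners
a=np.radians(-7.5);x=np.array([np.cos(a),np.sin(a)]);y=np.array([-x[1],x[0]])
h=np.array([.466,-.046]); 
for u,v in((0,0),(40,0),(40,30),(80,30),(80,55),(80,0),(120,0),(120,30)): print(u,v,np.round(h+(u*x+v*y)/1e3,4))
E
```

```text
t 0.15 pos [0.2805 0.6136 0.2478] jaw 65.43 gap 85.3 F [-0.5  0.7  0. ] | turn rad 1.273 shift mm [  28.  -284.9  238.7]
   tool y [ 0.131  0.991 -0.001] z [ 0.991 -0.131 -0.   ]
900 4059.0 [ 508.9 -278.4] [185.3 210.7] 6.6
101 410.5 [ 473.6 -347.4] [56.4 61.8] 61.1
43 48.5 [ 520.3 -353.6] [15.7 36.1] 33.3
75 110.5 [ 511.9 -305. ] [49.6 21.4] 56.4
217 450.5 [ 583.2 -219.4] [ 43.1 111.7] 0.1
0 0 [ 0.466 -0.046]
40 0 [ 0.5057 -0.0512]
40 30 [ 0.5096 -0.0215]
80 30 [ 0.5492 -0.0267]
80 55 [ 0.5525 -0.0019]
80 0 [ 0.5453 -0.0564]
120 0 [ 0.585  -0.0617]
120 30 [ 0.5889 -0.0319]
```

Emit:
apply_moves --plan '[[[0,0,0,0.142,85],[0,0,0,0.142,85],[0,0,0,0.142,85],[0,0,0,0.142,85],[0,0,0,0.142,85],[0,0,0,0.142,85],[0,0,0,0.142,85],[0,0,0,0.142,85],[0,0,0,0.142,85],[0,0,0,0,85]]]' --squeeze 40

```text
time: 1.2
tool_pos: [0.2802, 0.6126, 0.2458]
tool_rot: [-100.2, 89.7, -110.9]
contact_force: [-1.4, 0.0, -0.1]
finger_gap: 0.0847
```

Emit:
apply_moves --plan '[[[5,-36,30,0,60],[5,-36,30,0,60],[5,-36,30,0,60],[5,-36,30,0,60],[5,-36,30,0,60],[5,-36,30,0,60],[0,-36,30,0,60],[0,-36,30,0,60],[0,-45,0,0,60],[0,-45,0,0,60],[0,-45,0,0,60],[0,-45,0,0,60]]]'

```text
time: 2.4
tool_pos: [0.449, 0.0974, 0.215]
tool_rot: [-66.5, 89.8, -73.1]
contact_force: [0.9, -0.9, 0.4]
finger_gap: 0.0599
```

Run:
```python
from h import *
go([.466,-.046,.20],-7.5)
```

```text
t 2.4 pos [0.449  0.0974 0.215 ] jaw -6.58 gap 59.9 F [ 0.9 -0.9  0.4] | turn rad 0.016 shift mm [  15.5 -139.9   35.6]
   tool y [ 0.131  0.991 -0.003] z [ 0.991 -0.131  0.002]
```

Emit:
apply_moves --plan '[[[0,-35,9,0.016,60],[0,-35,9,0,60],[0,-35,9,0,60],[0,-30,8,0,60],[0,0,0,0,60],[0,0,0,0,60]]]'

```text
time: 3.0
tool_pos: [0.4658, -0.0526, 0.2168]
tool_rot: [-22.3, 89.7, -28.5]
contact_force: [-0.5, 0.1, -0.7]
finger_gap: 0.0602
```

Run:
```python
from h import *
s,im,d=grab('wrist','w1.png'); P=cloud('wrist',d,s)
m=((P[...,2]>.095)&(P[...,2]<.118)).astype(np.uint8)*255
for c in cv2.findContours(m,cv2.RETR_EXTERNAL,cv2.CHAIN_APPROX_NONE)[0]:
    if len(c)<20: continue
    W=ray('wrist',c[:,0].astype(float),.108,s); print(len(c),c.mean((0,1)),np.round(cv2.minEnclosingCircle((W[:,:2]*1e3).astype(np.float32)),1) if 0 else cv2.minAreaRect((W[:,:2]*1e3).astype(np.float32)))
m=((P[...,2]>.045)&(P[...,2]<.06)).astype(np.uint8)*255
c=max(cv2.findContours(m,cv2.RETR_EXTERNAL,cv2.CHAIN_APPROX_NONE)[0],key=cv2.contourArea)
W=ray('wrist',c[:,0].astype(float),.052,s);print('plate',cv2.minAreaRect((W[:,:2]*1e3).astype(np.float32)))
go([.466,-.046,.086],-7.5)
```

```text
86 [308.81395349 228.12790698] ((466.4979553222656, -42.63702392578125), (21.095993041992188, 19.066980361938477), 83.68678283691406)
plate ((510.68994140625, -22.565467834472656), (98.80436706542969, 163.72622680664062), 82.4780044555664)
t 3.05 pos [ 0.4659 -0.0526  0.2169] jaw -6.26 gap 60.1 F [-1.4 -0.7  0.6] | turn rad 0.022 shift mm [130.8   6.8  -1.3]
   tool y [ 0.131  0.991 -0.002] z [ 0.991 -0.131  0.004]
```

View pics/w1.png

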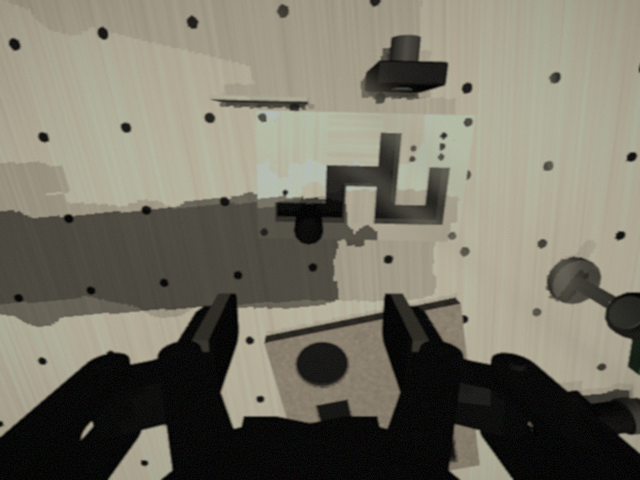

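The wrist view shows the handle top at (309,228), centred between the jaws, with the zigzag slot running to SHUT at (390,135) and PARK at (440,175).

Emit:
apply_moves --plan '[[[20,9,-1,0.022,60],[40,0,0,0,60],[40,0,0,0,60],[30,0,0,0,60],[0,0,0,0,60],[0,0,0,0,30],[0,0,0,0,10],[0,0,0,0,10],[0,0,0,0,10],[0,0,0,0,10],[0,0,0,0,10]]]'

```text
time: 4.15
tool_pos: [0.4672, -0.0357, 0.0866]
tool_rot: [17.1, 89.6, 10.9]
contact_force: [2.3, -0.8, -23.1]
finger_gap: 0.0187
```

Run:
```python
from h import *
go([.466,-.043,.086],-7.5)
```

```text
t 4.15 pos [ 0.4672 -0.0357  0.0866] jaw -6.22 gap 18.7 F [  2.3  -0.8 -23.1] | turn rad 0.022 shift mm [ 0.6 -7.3 -0.2]
   tool y [0.131 0.991 0.002] z [ 0.991 -0.131  0.007]
```

Emit:
apply_moves --plan '[[[0,0,0,0,30],[0,0,0,0,30],[0,-3.5,0,0.02,30],[0,-2.5,0,0,30],[0,0,0,0,30],[0,0,0,0,30],[0,0,0,0,10],[0,0,0,0,10],[0,0,0,0,10],[0,0,0,0,10]]]'

```text
time: 5.15
tool_pos: [0.4685, -0.0419, 0.0895]
tool_rot: [23.4, 89.3, 16.0]
contact_force: [-0.2, -1.1, 2.1]
finger_gap: 0.0195
```

Run:
```python
from h import *
s,im,d=grab('wrist'); P=cloud('wrist',d,s)
go([.466,-.043,.086],-7.5)
```

```text
t 5.2 pos [ 0.4685 -0.0419  0.0895] jaw -7.46 gap 19.0 F [ 0.7 -0.6  1.8] | turn rad 0.001 shift mm [ 3.5 -1.5 -2.4]
   tool y [0.13  0.991 0.005] z [ 0.991 -0.131  0.012]
```

Emit:
apply_moves --plan '[[[0,0,8,0,10],[0,0,8,0,10],[0,0,8,0,10],[0,0,8,0,10],[0,0,7,0,10],[0,0,0,0,10],[0,0,0,0,10]]]'

```text
time: 5.9
tool_pos: [0.4907, -0.0448, 0.0875]
tool_rot: [159.1, 88.2, 151.6]
contact_force: [-6.1, 1.5, 7.6]
finger_gap: 0.019
```

Run:
```python
from h import *
go([.4685+.0397,-.0419-.0052,.0895],-7.5)
```

```text
t 5.9 pos [ 0.4907 -0.0448  0.0875] jaw -7.53 gap 19.0 F [-6.1  1.5  7.6] | turn rad -0.001 shift mm [-2.5  0.1 17.6]
   tool y [0.131 0.991 0.011] z [ 0.991 -0.13  -0.029]
```

Emit:
apply_moves --plan '[[[0,0,10,0,10],[0,0,10,0,10],[0,0,8,0,10],[0,0,0,0,10]]]'

```text
time: 6.3
tool_pos: [0.4901, -0.0453, 0.0805]
tool_rot: [169.7, 84.7, 162.0]
contact_force: [3.8, 1.3, 10.8]
finger_gap: 0.0205
```

Run:
```python
from h import *
go([.4685+.0397,-.0419-.0052,.0895],-7.5)
```

```text
t 6.3 pos [ 0.4901 -0.0453  0.0805] jaw -7.61 gap 20.5 F [ 3.8  1.3 10.8] | turn rad -0.002 shift mm [-10.6   0.7  17.3]
   tool y [0.132 0.991 0.017] z [ 0.987 -0.13  -0.09 ]
```

Run:
```python
from h import *
s,im,d=grab('wrist','w2.png')
s,im,d=grab('side'); cv2.imwrite('pics/s2.png',cv2.resize(im[150:310,230:430,::-1],None,fx=4,fy=3.5,interpolation=cv2.INTER_CUBIC))
```

```text
(no output)
```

View pics/w2.png

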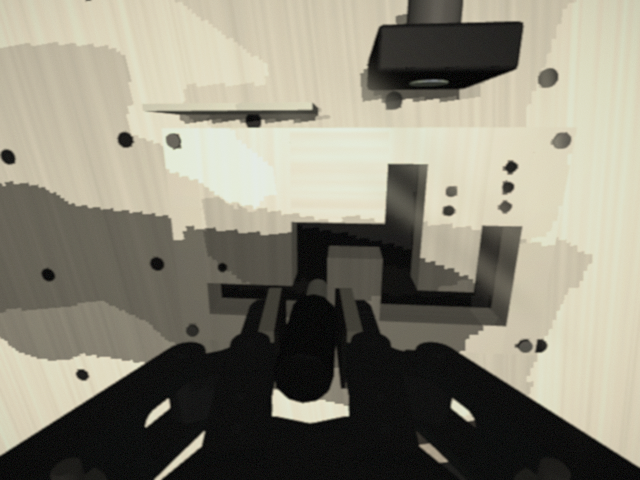

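View pics/s2.png

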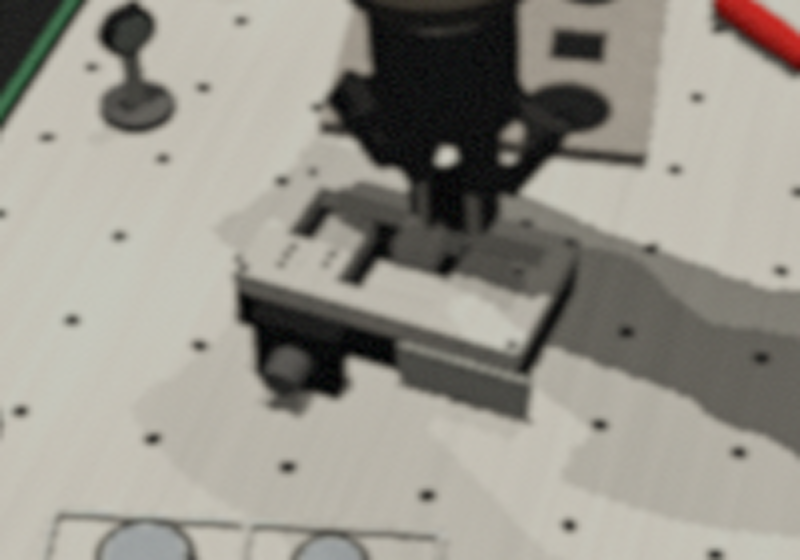

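The stem is at the right end of the OPEN lane, around (318,290) and u≈43 mm. So the lever started partway along OPEN, and I have been pressing on the corner wall. Next I back off slightly and go across (+v).

Emit:
apply_moves --plan '[[[0,0,-5,0,10],[0,8,-2,0,10],[0,8,0,0,10],[0,8,0,0,10],[0,0,0,0,10]]]'

```text
time: 6.9
tool_pos: [0.4888, -0.0191, 0.0808]
tool_rot: [170.4, 85.0, 162.7]
contact_force: [-2.0, 1.8, -4.0]
finger_gap: 0.0205
```

```bash
cat >> h.py <<'E'
def gate(u,v,z=.088):
    a=np.radians(-7.5);x=np.array([np.cos(a),np.sin(a)]);y=np.array([-x[1],x[0]]);o=np.array([.4476,-.041])
    p=np.array(bot.read_state()['tool_pos'][:2])-o
    print('uv now',np.round([p@x*1e3,p@y*1e3],1)); go([*(o+(u*x+v*y)/1e3),z],-7.5)
E
python3 - <<'E'
from h import *
gate(40,30)
E
```

```text
uv now [38.  27.1]
t 6.9 pos [ 0.4888 -0.0191  0.0808] jaw -7.62 gap 20.5 F [-2.   1.8 -4. ] | turn rad -0.002 shift mm [-7.3  3.   1.4]
   tool y [0.132 0.991 0.015] z [ 0.988 -0.13  -0.086]
```

Emit:
apply_moves --plan '[[[0,3,-8,0,10],[0,0,-8,0,10],[0,0,-8,0,10],[0,0,0,0,10]]]'

```text
time: 7.3
tool_pos: [0.4883, -0.0155, 0.0867]
tool_rot: [163.9, 87.8, 156.3]
contact_force: [-3.6, -2.0, -26.7]
finger_gap: 0.0191
```

Run:
```python
from h import *
gate(80,30)
```

```text
uv now [37.1 30.6]
t 7.3 pos [ 0.4883 -0.0155  0.0867] jaw -7.61 gap 19.1 F [ -3.6  -2.  -26.7] | turn rad -0.002 shift mm [-2.9 -0.5 42.9]
   tool y [0.131 0.991 0.011] z [ 0.991 -0.13  -0.037]
```

Untilting works. I'll push once more in −u, then go to u = 80.

Emit:
apply_moves --plan '[[[0,0,-8,0,10],[0,0,-8,0,10],[0,0,4,0,10],[0,0,8,0,10],[0,0,8,0,10],[0,0,8,0,10],[0,0,8,0,10],[0,0,8,0,10],[0,0,0,0,10]]]'

```text
time: 8.2
tool_pos: [0.5332, -0.0205, 0.0899]
tool_rot: [134.0, 89.2, 126.4]
contact_force: [1.7, -1.7, -2.0]
finger_gap: 0.0188
```

Run:
```python
from h import *
gate(80,30)
```

```text
uv now [82.2 31.5]
t 8.2 pos [ 0.5332 -0.0205  0.0899] jaw -7.54 gap 18.8 F [ 1.7 -1.7 -2. ] | turn rad -0.001 shift mm [ 1.9 -1.5 -2.2]
   tool y [0.131 0.991 0.009] z [ 0.991 -0.131 -0.009]
```

Emit:
apply_moves --plan '[[[0,8,-2,0,10],[0,8,0,0,10],[0,8,0,0,10],[0,0,0,0,10],[0,0,0,0,10]]]'

```text
time: 8.7
tool_pos: [0.5352, 0.0053, 0.09]
tool_rot: [130.4, 89.3, 122.9]
contact_force: [1.4, -2.9, -5.7]
finger_gap: 0.0185
```

Run:
```python
from h import *
gate(80,55)
```

```text
uv now [80.8 57.3]
t 8.7 pos [0.5352 0.0053 0.09  ] jaw -7.53 gap 18.5 F [ 1.4 -2.9 -5.7] | turn rad -0.001 shift mm [ 1.9 -2.3 -0.8]
   tool y [0.131 0.991 0.009] z [ 0.991 -0.131 -0.008]
```

Emit:
apply_moves --plan '[[[0,0,0,0,40],[0,0,0,0,60],[0,0,0,0,60],[-30,0,0,0,60],[-40,0,0,0,60],[-40,0,0,0,60],[-30,0,0,0,60],[0,0,0,0,80]]]'

```text
time: 9.5
tool_pos: [0.5353, 0.003, 0.2352]
tool_rot: [137.3, 89.2, 129.6]
contact_force: [-0.3, -0.6, -0.5]
finger_gap: 0.0729
```

Run:
```python
from h import *
go([.52,.25,.22])
s,im,d=grab('top'); P=cloud('top',d); h=P[...,2][200:300,300:375]; 
s,im,d=grab('wrist'); P=cloud('wrist',d,s);m=((P[...,2]>.095)&(P[...,2]<.118)).astype(np.uint8)*255
for c in cv2.findContours(m,cv2.RETR_EXTERNAL,cv2.CHAIN_APPROX_NONE)[0]:
    if len(c)<20: continue
    W=ray('wrist',c[:,0].astype(float),.108,s); print(len(c),cv2.minAreaRect((W[:,:2]*1e3).astype(np.float32)))
```

```text
t 9.5 pos [0.5353 0.003  0.2352] jaw -7.68 gap 72.9 F [-0.3 -0.6 -0.5] | turn rad 0.0 shift mm [ 18.  242.6 -48. ]
   tool y [0.134 0.991 0.009] z [ 0.991 -0.134 -0.01 ]
79 ((535.3047485351562, 3.187319755554199), (21.396024703979492, 18.483474731445312), 82.5657958984375)
99 ((708.0517578125, 121.62732696533203), (13.183313369750977, 16.75469398498535), 82.14295196533203)
```

Emit:
apply_moves --plan '[[[2,40,-8,0,80],[2,40,-8,0,80],[2,40,-8,0,80],[2,40,-8,0,80],[2,40,-8,0,80],[2,38,-8,0,80],[0,0,0,-0.115,80],[0,0,0,-0.115,80],[0,0,0,-0.115,80],[0,0,0,0,80]]]'

```text
time: 10.6
tool_pos: [0.5108, 0.2534, 0.2075]
tool_rot: [167.9, 88.3, -179.4]
contact_force: [0.3, -0.3, -1.3]
finger_gap: 0.0801
```

```bash
cat >> h.py <<'E'
def cells(s,im,d,zl=.021,zh=.036,zt=.028,fn=None):
    P=cloud('wrist',d,s); m=((P[...,2]>zl)&(P[...,2]<zh)).astype(np.uint8)*255
    m=cv2.morphologyEx(m,cv2.MORPH_OPEN,np.ones((5,5)))
    for c in cv2.findContours(m,cv2.RETR_EXTERNAL,cv2.CHAIN_APPROX_NONE)[0]:
        if len(c)<40: continue
        W=(ray('wrist',c[:,0].astype(float),zt,s)[:,:2]*1e3).astype(np.float32); r=cv2.minAreaRect(W)
        fill=cv2.contourArea(W)/(r[1][0]*r[1][1]+1e-9)
        print('px',np.round(c.mean((0,1))),'xy',np.round(r[0],1),'wh',np.round(r[1],1),'ang',round(r[2],1),'fill',round(fill,2),'z',round(float(np.median(P[m>0][:,2])),4))
E
python3 - <<'E'
from h import *
s,im,d=grab('wrist','w3.png'); cells(s,im,d)
go([.47,.247,.1],12)
E
```

```text
px [211. 411.] xy [451.   34.7] wh [14.8 20.5] ang 85.5 fill 0.74 z 0.0279
px [296. 409.] xy [535.1  58.5] wh [13.7 20.2] ang 88.4 fill 0.8 z 0.0279
px [235. 411.] xy [476.   41.7] wh [14.4 27.1] ang 83.7 fill 0.79 z 0.0279
px [318. 399.] xy [554.3  76.6] wh [12.4 22.1] ang 84.1 fill 0.75 z 0.0279
px [633. 378.] xy [834.  170.9] wh [15.4 34.2] ang 26.5 fill 0.66 z 0.0279
px [280. 284.] xy [492.7 188.3] wh [37.9 39.9] ang 12.2 fill 0.8 z 0.0279
px [380. 285.] xy [579.8 208.2] wh [48.  50.3] ang 14.5 fill 0.77 z 0.0279
px [269. 210.] xy [469.4 251.5] wh [39.7 40.4] ang 11.8 fill 0.97 z 0.0279
px [569. 190.] xy [705.7 323.3] wh [40.8 10.9] ang 77.7 fill 0.76 z 0.0279
px [131. 140.] xy [350.7 282.5] wh [19.4 43.6] ang 7.9 fill 0.5 z 0.0279
px [271. 130.] xy [460.1 316.3] wh [30.2 29. ] ang 12.6 fill 0.97 z 0.0279
px [389. 125.] xy [550.5 339.7] wh [28.9 28.7] ang 15.3 fill 0.78 z 0.0279
t 10.65 pos [0.5107 0.2533 0.2075] jaw 12.4 gap 80.0 F [-0.8 -0.1 -0.3] | turn rad 0.007 shift mm [108.7   1.7 -38. ]
   tool y [-0.208  0.978  0.006] z [ 0.978  0.208 -0.029]
```

View pics/w3.png

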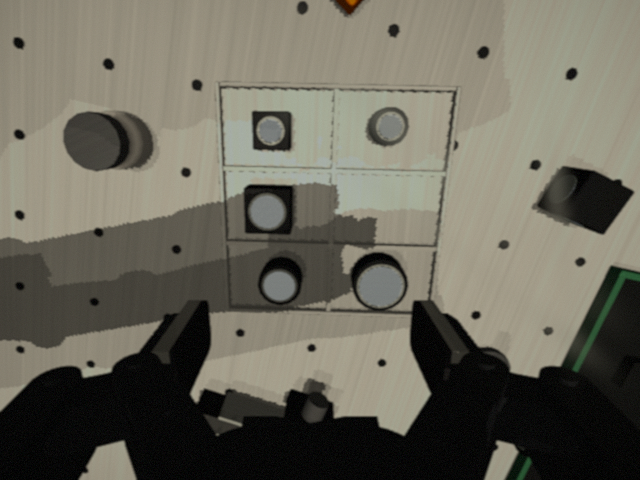

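The wrist view shows the five cells clearly: square30 at (271,130), round30 at (389,125), square40 at (268,210), round40 at (280,283) and round50 at (380,284). Square50 is absent. I start with square40.

Run:
```python
from h import *
go([.4694,.2515,.065],12)
```

```text
t 10.65 pos [0.5107 0.2533 0.2075] jaw 12.4 gap 80.0 F [-0.8 -0.1 -0.3] | turn rad 0.007 shift mm [143.7   6.  -36.7]
   tool y [-0.208  0.978  0.006] z [ 0.978  0.208 -0.029]
```

Emit:
apply_moves --plan '[[[30,2,-12,0.007,65],[35,2,-12,0,65],[35,2,-10,0,65],[30,0,0,0,65],[5,0,0,0,65],[0,0,0,0,65],[0,0,0,0,65]]]'

```text
time: 11.35
tool_pos: [0.4715, 0.2495, 0.0683]
tool_rot: [174.1, 88.3, -175.5]
contact_force: [0.8, -0.3, 0.3]
finger_gap: 0.0649
```

Run:
```python
from h import *
s,im,d=grab('wrist'); cells(s,im,d); go([.4694,.2515,.025],12)
```

```text
px [328. 391.] xy [490.6 191.7] wh [39.1 36.9] ang 22.3 fill 0.82 z 0.0279
px [495. 356.] xy [569.9 228.9] wh [19.9  9.4] ang 11.5 fill 0.66 z 0.0279
px [308. 278.] xy [468.8 252.2] wh [39.4 41. ] ang 11.6 fill 0.97 z 0.0279
px [ 55. 167.] xy [346.8 284.1] wh [28.8 45.8] ang 18.5 fill 0.46 z 0.0279
px [313. 141.] xy [459.3 316. ] wh [29.3 29.6] ang 11.8 fill 0.97 z 0.0279
px [533. 125.] xy [549.  339.6] wh [30.9 28.2] ang 10.5 fill 0.79 z 0.0279
t 11.4 pos [0.4717 0.2496 0.0686] jaw 10.4 gap 65.2 F [-0.2  0.9  0.2] | turn rad -0.028 shift mm [43.7  2.1 -0.6]
   tool y [-0.208  0.978  0.004] z [ 0.978  0.208 -0.029]
```

Emit:
apply_moves --plan '[[[15,2,-1,-0.028,60],[15,0,0,0,60],[10,0,0,0,60],[3,0,0,0,60],[0,0,0,0,60],[0,0,0,0,40],[0,0,0,0,30],[0,0,0,0,30],[0,0,0,0,30]]]' --squeeze 60

```text
time: 12.3
tool_pos: [0.473, 0.253, 0.0293]
tool_rot: [158.9, 88.7, 170.6]
contact_force: [0.2, 0.3, -1.0]
finger_gap: 0.0383
```

Run:
```python
from h import *
go([.4688,.252,.12],12)
```

```text
t 12.3 pos [0.473  0.253  0.0293] jaw 11.74 gap 38.3 F [ 0.2  0.3 -1. ] | turn rad -0.004 shift mm [-90.6   0.6  -6.3]
   tool y [-0.208  0.978  0.008] z [ 0.978  0.208 -0.022]
```

Emit:
apply_moves --plan '[[[-25,0,0,0,30],[-40,0,0,0,30],[-45,0,0,0,30],[-45,0,0,0,30],[-20,0,0,0,30],[0,0,0,0,30]]]'

```text
time: 12.9
tool_pos: [0.4767, 0.2516, 0.2107]
tool_rot: [163.0, 88.6, 174.7]
contact_force: [0.2, 0.0, -2.0]
finger_gap: 0.0385
```

Run:
```python
from h import *
print(np.round(ray('top',[(419,237),(449,234),(478,231),(423,280),(452,277),(482,274)],.014)[:,:2],3).tolist())
go([.52,-.26,.205],4.5)
s,im,d=grab('wrist'); P=cloud('wrist',d,s)
```

```text
[[0.554, -0.207], [0.563, -0.273], [0.571, -0.338], [0.459, -0.217], [0.468, -0.281], [0.476, -0.348]]
t 12.9 pos [0.4767 0.2516 0.2107] jaw 11.68 gap 38.5 F [ 0.2  0.  -2. ] | turn rad 0.125 shift mm [   3.5 -513.4    3.2]
   tool y [-0.078  0.997  0.004] z [ 0.997  0.078 -0.024]
```

Emit:
apply_moves --plan '[[[0,0,0,0.09,30],[0,-30,0,0,30],[0,-45,0,0,30],[0,-45,0,0,30],[0,-45,0,0,30],[0,-45,0,0,30],[0,-45,0,0,30],[0,-45,0,0,30],[0,-45,0,0,30],[0,-45,0,0,30],[0,-45,0,0,30],[0,-40,0,0,30]]]'

```text
time: 14.15
tool_pos: [0.5242, -0.2315, 0.1923]
tool_rot: [177.8, 87.5, -175.2]
contact_force: [1.3, 0.2, -1.0]
finger_gap: 0.0388
```

Emit:
apply_moves --plan '[[[0,-30,5,0,30],[0,0,0,0,30],[0,0,0,0,30]]]'

```text
time: 14.45
tool_pos: [0.5296, -0.2682, 0.1871]
tool_rot: [179.6, 87.1, -173.8]
contact_force: [-0.3, 0.0, -0.7]
finger_gap: 0.0386
```

Run:
```python
from h import *
s,im,d=grab('wrist','w4.png'); go([.554,-.207,.1],6.5)
```

```text
t 14.5 pos [ 0.5295 -0.268   0.1871] jaw 6.61 gap 38.6 F [ 0.1 -0.3 -1.6] | turn rad 0.002 shift mm [85.5 57.8 35.6]
   tool y [-0.113  0.994  0.   ] z [ 0.992  0.113 -0.05 ]
```

View pics/w4.png

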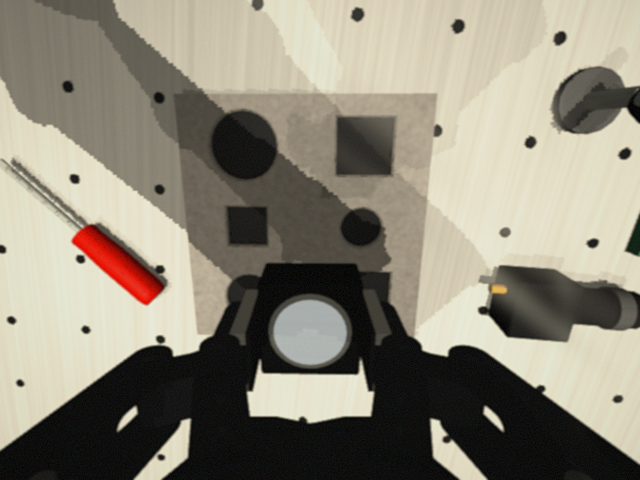

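The held square40 sits between the pads. The wells visible are round50 (244,145), square40 (364,146), square30 (247,225) and round30 (361,227). The driver and detector are clear of them.

```bash
cat >> h.py <<'E'
LAY=dict(square40=(48,66),round30=(48,0),square50=(48,-66),round50=(-48,66),square30=(-48,0),round40=(-48,-66))
def wells(s,im,d,seed=(.515,-.277,6.5),skip=()):
    P=cloud('wrist',d,s);a=np.radians(seed[2]);c,sn=np.cos(a),np.sin(a);src=[];dst=[]
    for k,(bx,by) in LAY.items():
        if k in skip: continue
        w=np.array([seed[0]*1e3+c*bx-sn*by,seed[1]*1e3+sn*bx+c*by]); sz=int(k[-2:])+4
        m=((P[...,2]<.0115)&(P[...,2]>.003)&(np.abs(P[...,0]*1e3-w[0])<sz*.75)&(np.abs(P[...,1]*1e3-w[1])<sz*.75)).astype(np.uint8)*255
        cs=cv2.findContours(cv2.morphologyEx(m,cv2.MORPH_OPEN,np.ones((3,3))),cv2.RETR_EXTERNAL,cv2.CHAIN_APPROX_NONE)[0]
        if not cs: continue
        W=(ray('wrist',max(cs,key=cv2.contourArea)[:,0].astype(float),.014,s)[:,:2]*1e3).astype(np.float32);r=cv2.minAreaRect(W)
        ok=max(abs(r[1][0]-sz),abs(r[1][1]-sz))<5
        print(k,np.round(r[0],1),np.round(r[1],1),round(r[2],1),'ok' if ok else '')
        if ok: src.append((bx,by));dst.append(r[0])
    src=np.float64(src);dst=np.float64(dst)
    A=src-src.mean(0);B=dst-dst.mean(0);yaw=np.arctan2((A[:,0]*B[:,1]-A[:,1]*B[:,0]).sum(),(A*B).sum())
    M=np.array([[np.cos(yaw),-np.sin(yaw)],[np.sin(yaw),np.cos(yaw)]]);t=dst.mean(0)-M@src.mean(0)
    print('yaw',round(np.degrees(yaw),2),'res',np.round(dst-(src@M.T+t),1).tolist())
    print({k:np.round(M@v+t,1).tolist() for k,v in LAY.items()})
def held(s,d):
    "centre of held cell's top in tool frame, mm: uses points 0..25mm behind TCP"
    p=bot.camera_params('wrist');K=np.array(p['camera_matrix']);v,u=np.mgrid[:480,:640]
    Q=np.stack([(u-K[0,2])/K[0,0]*d,-(v-K[1,2])/K[1,1]*d,-d],-1);T=np.array(p['tool_from_camera']);Q=(Q@T[:3,:3].T+T[:3,3])*1e3
    m=(d>0)&(np.abs(Q[...,1])<32)&(np.abs(Q[...,2])<30)&(np.abs(Q[...,0])<12)
    xs=Q[m]; h=np.histogram(xs[:,0],np.arange(-12,12.1,1)); x0=h[1][h[0].argmax()]+.5
    m&=(np.abs(Q[...,0]-x0)<2)
    c=max(cv2.findContours(m.astype(np.uint8),cv2.RETR_EXTERNAL,cv2.CHAIN_APPROX_NONE)[0],key=cv2.contourArea)[:,0]
    r=cv2.minAreaRect(Q[c[:,1],c[:,0]][:,1:].astype(np.float32)); print('held top: tool x',x0,'yz',np.round(r[0],1),np.round(r[1],1),round(r[2],1))
E
python3 - <<'E'
from h import *
s,im,d=grab('wrist'); wells(s,im,d,skip=('square50','round40')); held(s,d)
E
```

```text
square40 [ 556.6 -205.4] [43.7 43.1] 6.4 ok
round30 [ 563.9 -270.2] [33.1 31.9] 7.5 ok
round50 [ 462.  -215.8] [53.  52.3] 6.5 ok
square30 [ 469.5 -280.9] [33.5 33.1] 6.5 ok
yaw 6.4 res [[-0.4, -0.5], [-0.5, 0.3], [0.4, -0.1], [0.5, 0.3]]
{'square40': [557.0, -204.9], 'round30': [564.4, -270.5], 'square50': [571.7, -336.1], 'round50': [461.6, -215.6], 'square30': [469.0, -281.2], 'round40': [476.3, -346.8]}
held top: tool x 0.5 yz [-1.1  0.5] [51.8 41.1] 89.5
```

Run:
```python
from h import *
go([.558,-.205,.065],6.4)
p=bot.camera_params('wrist');K=p['camera_matrix'];T=np.array(p['tool_from_camera'])
v=T[:3,:3]@[(311-K[0,2])/K[0,0],-(331-K[1,2])/K[1,1],-1]; o=T[:3,3]; print((o+v*(.0005-o[0])/v[0])*1e3)
```

```text
t 14.55 pos [ 0.5299 -0.2672  0.1876] jaw 6.67 gap 38.4 F [ 0.1  1.2 -1.5] | turn rad 0.005 shift mm [120.7  58.7  40.9]
   tool y [-0.111  0.994  0.   ] z [ 0.993  0.111 -0.049]
[ 0.5        -0.88396862  0.55603208]
```

Emit:
apply_moves --plan '[[[20,18,13,0.005,30],[30,18,13,0,30],[30,16,10,0,30],[25,4,2,0,30],[10,0,0,0,30],[0,0,0,0,30],[0,0,0,0,30]]]'

```text
time: 15.25
tool_pos: [0.5573, -0.1982, 0.0676]
tool_rot: [177.0, 87.3, -176.2]
contact_force: [0.1, -0.7, -0.6]
finger_gap: 0.0385
```

Run:
```python
from h import *
s,im,d=grab('wrist','w5.png');go([.558,-.204,.045],6.4)
```

```text
t 15.3 pos [ 0.5574 -0.1984  0.0679] jaw 6.87 gap 38.7 F [-0.5  0.1  0. ] | turn rad 0.008 shift mm [22.8 -5.7  1.1]
   tool y [-0.111  0.994  0.002] z [ 0.993  0.111 -0.047]
```

Emit:
apply_moves --plan '[[[5,-4,1,0.008,30],[10,-1,0,0,30],[5,0,0,0,30],[0,0,0,0,30],[0,0,0,0,30]]]'

```text
time: 15.8
tool_pos: [0.5592, -0.2055, 0.0489]
tool_rot: [179.1, 87.5, -174.7]
contact_force: [0.0, 0.2, -0.7]
finger_gap: 0.0386
```

Run:
```python
from h import *
go([.558,-.204,.032],6.4)
```

```text
t 15.8 pos [ 0.5592 -0.2055  0.0489] jaw 6.25 gap 38.6 F [ 0.   0.2 -0.7] | turn rad -0.003 shift mm [16.9  1.6 -0.3]
   tool y [-0.111  0.994  0.001] z [ 0.993  0.111 -0.043]
```

Emit:
apply_moves --plan '[[[4,1,0,0,30],[4,0,0,0,30],[4,0,0,0,30],[3,0,0,0,30],[0,0,0,0,30]]]'

```text
time: 16.3
tool_pos: [0.5584, -0.2044, 0.0326]
tool_rot: [179.0, 87.6, -174.7]
contact_force: [-0.3, -0.6, -1.4]
finger_gap: 0.0385
```

Run:
```python
from h import *
go([.558,-.204,.032],6.4)
```

```text
t 16.3 pos [ 0.5584 -0.2044  0.0326] jaw 6.26 gap 38.5 F [-0.3 -0.6 -1.4] | turn rad -0.002 shift mm [ 0.7  0.5 -0.3]
   tool y [-0.111  0.994  0.001] z [ 0.993  0.111 -0.043]
```

Emit:
apply_moves --plan '[[[0,0,0,0,46],[0,0,0,0,60],[0,0,0,0,60],[-20,0,0,0,60],[-35,0,0,0,60],[-45,0,0,0,60],[-35,0,0,0,60],[0,-20,0,0,65],[0,-20,0,0,65],[0,-20,0,0,65],[0,0,0,0,65]]]'

```text
time: 17.4
tool_pos: [0.5718, -0.265, 0.1751]
tool_rot: [179.8, 87.7, -173.9]
contact_force: [-1.1, 0.2, 0.4]
finger_gap: 0.0648
```

Run:
```python
from h import *
s,im,d=grab('wrist','w6.png'); cells(s,im,d,.024,.04,.031); wells(s,im,d,skip=('square50','square40')); go([.53,.26,.21],12)
```

```text
px [560. 314.] xy [ 770.3 -309.8] wh [62.6 33.3] ang 7.4 fill 0.78 z 0.0316
px [481. 297.] xy [ 715.9 -314.5] wh [55.9 55.3] ang 3.1 fill 0.24 z 0.0316
px [309. 145.] xy [ 558.4 -205.8] wh [39.7 39.4] ang 6.3 fill 0.97 z 0.0316
px [550.  95.] xy [ 714.1 -154.4] wh [ 9.  12.8] ang 17.0 fill 0.73 z 0.0316
round30 [ 564.4 -270.2] [32.3 32.5] 6.9 ok
round50 [ 462.4 -215.6] [52.7 52.5] 6.7 ok
square30 [ 469.6 -281. ] [33.9 32.9] 6.8 ok
round40 [ 471.8 -340.4] [43.2 27.8] 43.0 
yaw 6.37 res [[-0.4, 0.1], [0.3, -0.1], [0.1, 0.0]]
{'square40': [557.5, -204.8], 'round30': [564.8, -270.4], 'square50': [572.2, -336.0], 'round50': [462.1, -215.4], 'square30': [469.4, -281.0], 'round40': [476.7, -346.6]}
t 17.45 pos [ 0.5719 -0.2636  0.1749] jaw 6.4 gap 64.8 F [-0.1 -0.1  0.4] | turn rad -0.098 shift mm [-35.2 521.   66.5]
   tool y [-0.208  0.978  0.005] z [ 0.977  0.208 -0.04 ]
```

View pics/w6.png

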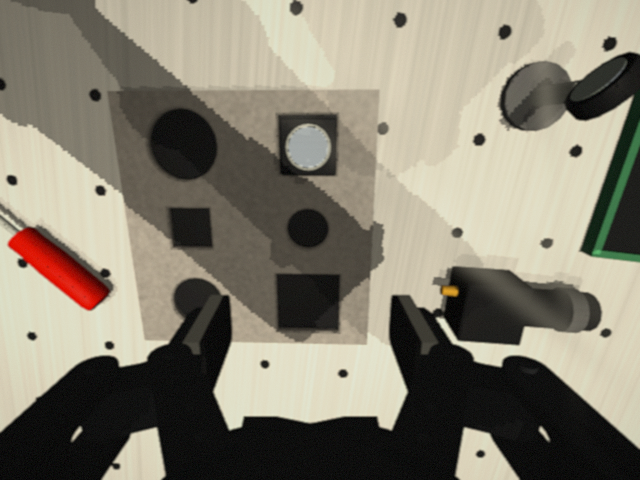

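Square40 is seated: it reads z 0.0316 and sits about 1 mm from its well centre, at (308,146) in the picture. Next I return to the carrier for the others.

Emit:
apply_moves --plan '[[[-3,30,0,0,65],[-3,45,0,0,65],[-3,45,0,0,65],[-3,45,0,0,65],[-3,45,0,0,65],[-3,45,0,0,65],[-3,45,0,0,65],[0,45,0,0,65],[0,45,0,0,65],[0,45,0,0,65],[0,45,0,0,65],[0,35,0,0,65]]]'

```text
time: 18.65
tool_pos: [0.507, 0.2711, 0.1971]
tool_rot: [174.2, 87.6, -179.4]
contact_force: [0.6, -0.2, 0.3]
finger_gap: 0.0647
```

Emit:
apply_moves --plan '[[[10,0,-10,-0.095,55],[0,0,0,0,55],[0,0,0,0,55]]]'

```text
time: 18.95
tool_pos: [0.493, 0.278, 0.187]
tool_rot: [167.1, 87.5, 179.5]
contact_force: [0.6, 0.6, 1.0]
finger_gap: 0.0548
```

Run:
```python
from h import *
s,im,d=grab('wrist'); cells(s,im,d);go([.4595,.316,.065],12)
```

```text
px [373. 324.] xy [557.5 204.9] wh [ 4.9 18.3] ang 11.9 fill 0.77 z 0.0275
px [295. 323.] xy [492.2 189. ] wh [39.1 40.5] ang 13.6 fill 0.76 z 0.0275
px [600. 231.] xy [705.9 323.4] wh [40.7 13.1] ang 77.0 fill 0.77 z 0.0275
px [288. 169.] xy [459.6 316.6] wh [29.5 29.6] ang 12.3 fill 0.97 z 0.0275
px [139. 174.] xy [347.3 287. ] wh [23.6 46. ] ang 28.7 fill 0.41 z 0.0275
px [411. 165.] xy [550.  340.1] wh [29.3 28.8] ang 12.8 fill 0.78 z 0.0275
px [374.  14.] xy [495.4 433.4] wh [29.5 29.4] ang 59.7 fill 0.69 z 0.0275
t 19.0 pos [0.493  0.2776 0.1869] jaw 12.44 gap 54.8 F [-0.6  1.6  0.3] | turn rad 0.008 shift mm [123.3  43.4 -19.6]
   tool y [-0.208  0.978  0.009] z [ 0.977  0.208 -0.043]
```

Emit:
apply_moves --plan '[[[20,14,-7,0.008,55],[30,14,-6,0,55],[30,11,-5,0,55],[25,0,0,0,55],[12,0,0,0,55],[0,0,0,0,55],[0,0,0,0,55]]]'

```text
time: 19.7
tool_pos: [0.4679, 0.3089, 0.072]
tool_rot: [163.2, 87.9, 173.8]
contact_force: [-0.3, 0.3, -0.1]
finger_gap: 0.0545
```

Run:
```python
from h import *
go([.4605,.3165,.026],12)
```

```text
t 19.7 pos [0.4679 0.3089 0.072 ] jaw 10.7 gap 54.5 F [-0.3  0.3 -0.1] | turn rad -0.023 shift mm [46.2  8.4 -4. ]
   tool y [-0.208  0.978  0.012] z [ 0.978  0.208 -0.036]
```

Emit:
apply_moves --plan '[[[15,5,-3,-0.023,55],[12,3,-1,0,55],[12,0,0,0,55],[5,0,0,0,55],[0,0,0,0,55],[0,0,0,0,40],[0,0,0,0,20],[0,0,0,0,20],[0,0,0,0,20],[0,0,0,0,20]]]'

```text
time: 20.7
tool_pos: [0.4628, 0.3173, 0.0284]
tool_rot: [154.9, 88.0, 166.8]
contact_force: [1.2, 0.8, -1.8]
finger_gap: 0.0282
```

Run:
```python
from h import *
go([.4605,.3165,.026],12)
```

```text
t 20.7 pos [0.4628 0.3173 0.0284] jaw 11.98 gap 28.2 F [ 1.2  0.8 -1.8] | turn rad -0.0 shift mm [ 2.5 -0.4 -2.3]
   tool y [-0.207  0.978  0.015] z [ 0.978  0.208 -0.031]
```

Emit:
apply_moves --plan '[[[-20,0,0,0,20],[-40,0,0,0,20],[-45,0,0,0,20],[-45,0,0,0.098,20],[-20,-30,-3,0,20],[0,-45,-4,0,20],[0,-45,-4,0,20],[0,-45,-4,0,20],[0,-45,-4,0,20],[0,-45,-4,0,20],[0,-45,-4,0,20],[0,-45,-4,0,20]]]'

```text
time: 21.9
tool_pos: [0.4754, -0.0361, 0.2035]
tool_rot: [150.9, 88.2, 157.6]
contact_force: [2.1, 0.1, -0.1]
finger_gap: 0.0288
```

Run:
```python
from h import *
go([.470,-.26,.19],6.4)
```

```text
t 21.9 pos [ 0.4754 -0.0361  0.2035] jaw 6.73 gap 28.8 F [ 2.1  0.1 -0.1] | turn rad 0.006 shift mm [  11.  -222.1  -30. ]
   tool y [-0.111  0.994  0.015] z [ 0.993  0.111 -0.028]
```

Emit:
apply_moves --plan '[[[4,-45,-6,0.006,20],[4,-45,-6,0,20],[4,-45,-6,0,20],[0,-45,-6,0,20],[0,-35,-5,0,20],[0,0,0,0,20],[0,0,0,0,20]]]'

```text
time: 22.6
tool_pos: [0.4671, -0.2683, 0.1898]
tool_rot: [149.6, 88.4, 155.5]
contact_force: [0.3, 0.9, -1.2]
finger_gap: 0.0281
```

Run:
```python
from h import *
s,im,d=grab('wrist','w7.png'); held(s,d); go([.470,-.281,.07],6.4)
```

```text
held top: tool x -0.5 yz [0.1 0.1] [31.2 41.7] 1.3
t 22.65 pos [ 0.4671 -0.2682  0.1899] jaw 5.95 gap 28.6 F [-0.2 -0.3 -0.2] | turn rad -0.008 shift mm [119.6 -14.7   4.2]
   tool y [-0.111  0.994  0.014] z [ 0.993  0.111 -0.023]
```

Emit:
apply_moves --plan '[[[25,-5,2,-0.008,20],[35,-5,2,0,20],[35,-4,0,0,20],[20,0,0,0,20],[4,0,0,0,20],[0,0,0,0,20],[0,0,0,0,20]]]'

```text
time: 23.35
tool_pos: [0.4744, -0.2728, 0.0691]
tool_rot: [139.0, 88.6, 146.1]
contact_force: [-0.2, 0.1, 0.1]
finger_gap: 0.029
```

Run:
```python
from h import *
go([.4698,-.281,.045],6.4)
```

```text
t 23.35 pos [ 0.4744 -0.2728  0.0691] jaw 7.09 gap 29.0 F [-0.2  0.1  0.1] | turn rad 0.012 shift mm [24.1 -8.  -5. ]
   tool y [-0.111  0.994  0.016] z [ 0.994  0.111 -0.018]
```

Emit:
apply_moves --plan '[[[5,-4,-3,0.012,20],[8,-3,-1,0,20],[6,0,0,0,20],[0,0,0,0,20],[0,0,0,0,20]]]'

```text
time: 23.85
tool_pos: [0.4724, -0.2806, 0.0513]
tool_rot: [134.6, 88.9, 141.0]
contact_force: [0.0, 0.0, -0.1]
finger_gap: 0.0284
```

Run:
```python
from h import *
go([.4698,-.281,.031],6.4)
```

```text
t 23.85 pos [ 0.4724 -0.2806  0.0513] jaw 6.39 gap 28.4 F [ 0.   0.  -0.1] | turn rad -0.0 shift mm [20.3 -0.4 -2.3]
   tool y [-0.111  0.994  0.014] z [ 0.994  0.111 -0.014]
```

Emit:
apply_moves --plan '[[[4,0,-2,0,20],[4,0,-1,0,20],[4,0,0,0,20],[3,0,0,0,20],[3,0,0,0,20],[0,0,0,0,20]]]'

```text
time: 24.45
tool_pos: [0.4688, -0.2807, 0.0317]
tool_rot: [134.6, 88.8, 141.0]
contact_force: [-0.5, -0.4, 0.1]
finger_gap: 0.0287
```

Run:
```python
from h import *
go([.4698,-.281,.031],6.4)
```

```text
t 24.45 pos [ 0.4688 -0.2807  0.0317] jaw 6.39 gap 28.7 F [-0.5 -0.4  0.1] | turn rad -0.0 shift mm [ 0.7 -0.5  0.9]
   tool y [-0.111  0.994  0.014] z [ 0.994  0.111 -0.014]
```

Emit:
apply_moves --plan '[[[0,0,0,0,40],[0,0,0,0,50],[0,0,0,0,50],[-20,0,0,0,50],[-35,0,0,0,50],[-45,0,0,0,50],[-45,0,0,0,50],[-20,20,5,0,50],[0,43,9,0,50],[0,43,9,0,50],[0,43,9,0,50],[0,43,9,0,50]]]'

```text
time: 25.65
tool_pos: [0.4912, -0.0883, 0.2073]
tool_rot: [129.2, 89.0, 134.8]
contact_force: [0.3, -1.1, -0.2]
finger_gap: 0.0501
```

Emit:
apply_moves --plan '[[[0,43,9,0,50],[0,43,9,0,50],[0,43,9,0,50],[0,43,9,0,50],[0,43,9,0,50],[0,43,9,0,50],[0,43,9,0,50],[0,20,5,0,50],[0,0,0,-0.098,50],[0,0,0,0,50],[0,0,0,0,50]]]'

```text
time: 26.75
tool_pos: [0.5253, 0.2593, 0.2139]
tool_rot: [104.0, 88.9, 115.8]
contact_force: [-0.7, -0.5, 0.6]
finger_gap: 0.05
```

Run:
```python
from h import *
s,im,d=grab('wrist','w8.png'); cells(s,im,d);go([.550,.340,.065],12)
```

```text
px [279. 411.] xy [535.1  59.2] wh [12.3 18.1] ang 85.1 fill 0.8 z 0.0277
px [301. 400.] xy [553.3  77.7] wh [20.1 11.9] ang 11.8 fill 0.76 z 0.0277
px [619. 372.] xy [853.  173.5] wh [30.9 49.9] ang 89.9 fill 0.79 z 0.0277
px [260. 286.] xy [493.7 189.5] wh [37.7 40.1] ang 46.3 fill 0.72 z 0.0277
px [358. 285.] xy [578.3 208.9] wh [50.1 47.3] ang 66.2 fill 0.74 z 0.0277
px [536. 191.] xy [706.  323.2] wh [40.1 10.6] ang 77.0 fill 0.77 z 0.0277
px [332. 142.] xy [528.3 328.1] wh [28.7 27.7] ang 11.8 fill 0.78 z 0.0277
px [107. 149.] xy [348.6 283.9] wh [23.  45.2] ang 15.1 fill 0.45 z 0.0277
px [320.   5.] xy [498.8 419.8] wh [20.8 10.6] ang 11.7 fill 0.63 z 0.0277
t 26.8 pos [0.5254 0.259  0.214 ] jaw 11.77 gap 49.9 F [-0.7 -1.   0.1] | turn rad -0.004 shift mm [150.2  71.3  41.5]
   tool y [-0.208  0.978  0.019] z [ 0.978  0.208 -0.004]
```

Round30 has been knocked to (528,328) and is still in its bay. I pick it up there.

Run:
```python
from h import *
go([.5283,.3281,.065],12)
```

```text
t 26.8 pos [0.5254 0.259  0.214 ] jaw 11.77 gap 49.9 F [-0.7 -1.   0.1] | turn rad -0.004 shift mm [150.1  64.2  17.8]
   tool y [-0.208  0.978  0.019] z [ 0.978  0.208 -0.004]
```

Emit:
apply_moves --plan '[[[25,22,6,0,55],[40,22,6,0,55],[40,20,6,0,55],[30,3,0,0,55],[12,0,0,0,55],[0,0,0,0,55],[0,0,0,0,55]]]'

```text
time: 27.5
tool_pos: [0.5329, 0.3276, 0.0676]
tool_rot: [87.6, 88.8, 98.2]
contact_force: [0.5, 1.3, 0.7]
finger_gap: 0.0552
```

Run:
```python
from h import *
s,im,d=grab('wrist'); cells(s,im,d); go([.5283,.3281,.027],12)
```

```text
px [629. 361.] xy [700.5 316.1] wh [14.7 35.1] ang 24.1 fill 0.58 z 0.0247
px [300. 285.] xy [528.2 328.6] wh [28.7 30.2] ang 10.5 fill 0.78 z 0.0247
px [269.  35.] xy [496.6 433.9] wh [29.  29.3] ang 59.5 fill 0.88 z 0.0247
t 27.55 pos [0.533  0.3276 0.0679] jaw 10.52 gap 55.2 F [ 0.9 -0.9 -0.6] | turn rad -0.026 shift mm [40.9  0.6 -4.6]
   tool y [-0.208  0.978  0.021] z [0.978 0.208 0.002]
```

Emit:
apply_moves --plan '[[[12,1,-4,-0.026,55],[12,0,-1,0,55],[12,0,0,0,55],[4,0,0,0,55],[0,0,0,0,55],[0,0,0,0,40],[0,0,0,0,20],[0,0,0,0,20],[0,0,0,0,20],[0,0,0,0,20]]]'

```text
time: 28.55
tool_pos: [0.5295, 0.329, 0.0289]
tool_rot: [73.9, 88.5, 86.0]
contact_force: [-0.3, -0.1, -0.7]
finger_gap: 0.0281
```

Run:
```python
from h import *
go([.5283,.3281,.027],12)
```

```text
t 28.55 pos [0.5295 0.329  0.0289] jaw 12.05 gap 28.1 F [-0.3 -0.1 -0.7] | turn rad 0.001 shift mm [ 1.9 -0.6 -1.4]
   tool y [-0.208  0.978  0.025] z [0.978 0.208 0.007]
```

Emit:
apply_moves --plan '[[[-20,0,0,0,20],[-40,0,0,0,20],[-45,0,0,0,20],[-45,0,0,0.098,20],[-30,-30,-2,0,20],[0,-45,-2,0,20],[0,-45,-2,0,20],[0,-45,-2,0,20],[0,-45,-2,0,20],[0,-45,-2,0,20],[0,-45,-2,0,20],[0,-45,-2,0,20]]]'

```text
time: 29.75
tool_pos: [0.5519, -0.0246, 0.2084]
tool_rot: [73.0, 88.3, 79.9]
contact_force: [0.1, 1.2, -0.7]
finger_gap: 0.0277
```

Emit:
apply_moves --plan '[[[0,-45,-3,0,20],[0,-45,-3,0,20],[0,-45,-3,0,20],[0,-45,-3,0,20],[0,-30,-2,0,20],[0,0,0,0,20],[0,0,0,0,20]]]'

```text
time: 30.45
tool_pos: [0.5608, -0.2509, 0.2031]
tool_rot: [67.6, 88.4, 74.1]
contact_force: [1.0, 0.5, -0.7]
finger_gap: 0.0276
```

Run:
```python
from h import *
s,im,d=grab('wrist'); held(s,d); go([.5646,-.2704,.07],6.4)
```

```text
held top: tool x 0.5 yz [-1.   2.5] [29.1 34.2] 5.6
t 30.5 pos [ 0.5608 -0.2507  0.2032] jaw 6.45 gap 28.0 F [-0.5 -0.2 -0.4] | turn rad 0.001 shift mm [ 1.327e+02 -2.350e+01  1.000e-01]
   tool y [-0.112  0.993  0.026] z [0.994 0.111 0.011]
```

Emit:
apply_moves --plan '[[[25,-9,0,0,20],[35,-9,0,0,20],[35,-8,0,0,20],[25,0,0,0,20],[10,-3,0,0,20],[0,0,0,0,20],[0,0,0,0,20]]]'

```text
time: 31.2
tool_pos: [0.5698, -0.2678, 0.0707]
tool_rot: [60.6, 88.1, 67.7]
contact_force: [0.9, -0.5, 0.6]
finger_gap: 0.0278
```

Run:
```python
from h import *
go([.5643,-.2705,.045],6.4)
```

```text
t 31.2 pos [ 0.5698 -0.2678  0.0707] jaw 7.12 gap 27.8 F [ 0.9 -0.5  0.6] | turn rad 0.013 shift mm [25.6 -2.8 -6.2]
   tool y [-0.112  0.993  0.029] z [0.994 0.111 0.016]
```

Emit:
apply_moves --plan '[[[5,-2,-4,0.013,20],[8,-1,-2,0,20],[7,0,0,0,20],[0,0,0,0,20],[0,0,0,0,20]]]'

```text
time: 31.7
tool_pos: [0.5659, -0.271, 0.0525]
tool_rot: [53.1, 88.0, 59.5]
contact_force: [0.4, -0.2, 0.2]
finger_gap: 0.0279
```

Run:
```python
from h import *
go([.5643,-.2705,.032],6.4)
```

```text
t 31.7 pos [ 0.5659 -0.271   0.0525] jaw 6.36 gap 27.9 F [ 0.4 -0.2  0.2] | turn rad -0.001 shift mm [20.4  0.1 -1.9]
   tool y [-0.112  0.993  0.027] z [0.994 0.111 0.02 ]
```

Emit:
apply_moves --plan '[[[4,0,-1,0,20],[4,0,-1,0,20],[4,0,0,0,20],[4,0,0,0,20],[3,0,0,0,20],[0,0,0,0,20]]]'

```text
time: 32.3
tool_pos: [0.5642, -0.2706, 0.0318]
tool_rot: [53.0, 88.0, 59.4]
contact_force: [0.1, 0.2, -0.7]
finger_gap: 0.0277
```

Run:
```python
from h import *
go([.5643,-.2705,.032],6.4)
```

```text
t 32.3 pos [ 0.5642 -0.2706  0.0318] jaw 6.37 gap 27.7 F [ 0.1  0.2 -0.7] | turn rad -0.001 shift mm [-0.2  0.1  0.1]
   tool y [-0.112  0.993  0.027] z [0.994 0.111 0.021]
```

Emit:
apply_moves --plan '[[[0,0,0,0,40],[0,0,0,0,50],[0,0,0,0,50],[-20,0,0,0,50],[-35,0,0,0,60],[-45,0,0,0,75],[-45,0,0,0,75],[-20,20,2,0,75],[0,43,5,0,75],[0,43,5,0,75],[0,43,5,0,75],[0,43,5,0,75]]]'

```text
time: 33.5
tool_pos: [0.5614, -0.0843, 0.2111]
tool_rot: [46.9, 88.0, 52.6]
contact_force: [1.2, -1.2, 0.4]
finger_gap: 0.0754
```

Emit:
apply_moves --plan '[[[0,43,5,0,75],[0,43,5,0,75],[0,43,5,0,75],[0,43,5,0,75],[0,20,5,0,75],[0,0,0,-0.098,75],[0,0,0,0,75],[0,0,0,0,75]]]'

```text
time: 34.3
tool_pos: [0.5655, 0.1256, 0.219]
tool_rot: [41.8, 87.7, 53.7]
contact_force: [0.1, -0.6, 0.2]
finger_gap: 0.0751
```

Run:
```python
from h import *
s,im,d=grab('wrist','w9.png'); cells(s,im,d);go([.579,.2085,.065],12)
```

```text
px [511. 452.] xy [837.1 -80. ] wh [15.4 23.5] ang 19.9 fill 0.67 z 0.0277
px [272. 393.] xy [569.8 -54.5] wh [35.8 14.1] ang 82.6 fill 0.89 z 0.0277
px [582. 347.] xy [864.9  53.1] wh [71.6 30.5] ang 0.7 fill 0.74 z 0.0277
px [283. 328.] xy [567.8  19.2] wh [ 8.3 63.6] ang 82.6 fill 0.76 z 0.0277
px [222. 299.] xy [507.   38.1] wh [ 7.6 32.4] ang 82.7 fill 0.67 z 0.0277
px [196. 290.] xy [481.6  41.8] wh [ 7.6 16.9] ang 83.5 fill 0.76 z 0.0277
px [157. 290.] xy [447.5  35.8] wh [ 8.1 22.8] ang 84.0 fill 0.79 z 0.0277
px [280. 269.] xy [553.5  77.1] wh [ 5.5 19.1] ang 81.5 fill 0.69 z 0.0277
px [619. 235.] xy [853.6 171. ] wh [29.6 48.3] ang 89.9 fill 0.79 z 0.0277
px [232. 132.] xy [493.2 186.9] wh [39.5 37.9] ang 11.7 fill 0.78 z 0.0277
px [341. 130.] xy [580.5 207. ] wh [49.1 48.5] ang 11.9 fill 0.77 z 0.0277
px [534.  34.] xy [714.4 306.5] wh [27.6 49.1] ang 41.8 fill 0.28 z 0.0277
t 34.35 pos [0.5656 0.1253 0.219 ] jaw 11.81 gap 74.7 F [-0.3 -0.5 -0.6] | turn rad -0.003 shift mm [156.9  74.4  25.8]
   tool y [-0.209  0.978  0.027] z [0.978 0.208 0.03 ]
```

Emit:
apply_moves --plan '[[[25,25,8,0,72],[40,25,8,0,72],[40,22,6,0,72],[35,3,0,0,72],[15,0,0,0,72],[0,0,0,0,72],[0,0,0,0,72]]]'

```text
time: 35.05
tool_pos: [0.5801, 0.2045, 0.0653]
tool_rot: [37.9, 87.4, 48.5]
contact_force: [0.4, -0.6, -0.1]
finger_gap: 0.0724
```

Run:
```python
from h import *
s,im,d=grab('wrist'); cells(s,im,d); go([.580,.2075,.025],12)
```

```text
px [120. 291.] xy [493.9 188.3] wh [42.  38.4] ang 51.4 fill 0.78 z 0.0281
px [307. 282.] xy [580.2 207.8] wh [48.8 49.7] ang 10.0 fill 0.78 z 0.0281
px [630. 109.] xy [701.  310.1] wh [12.8 29.3] ang 24.1 fill 0.55 z 0.0281
t 35.1 pos [0.5803 0.2045 0.0657] jaw 10.52 gap 72.0 F [-0.2 -1.3  0.5] | turn rad -0.026 shift mm [40.7  1.9 -1.2]
   tool y [-0.209  0.978  0.027] z [0.977 0.208 0.037]
```

Emit:
apply_moves --plan '[[[14,2,-1,-0.026,72],[13,0,0,0,72],[12,0,0,0,72],[4,0,0,0,72],[0,0,0,0,72],[0,0,0,0,55],[0,0,0,0,40],[0,0,0,0,40],[0,0,0,0,40],[0,0,0,0,40]]]'

```text
time: 36.1
tool_pos: [0.5829, 0.2078, 0.0245]
tool_rot: [34.4, 87.0, 46.4]
contact_force: [0.9, -0.6, -1.4]
finger_gap: 0.0481
```

Run:
```python
from h import *
go([.580,.2075,.025],12)
```

```text
t 36.1 pos [0.5829 0.2078 0.0245] jaw 11.98 gap 48.1 F [ 0.9 -0.6 -1.4] | turn rad -0.0 shift mm [-0.6  0.3 -2.8]
   tool y [-0.209  0.977  0.029] z [0.977 0.208 0.043]
```

Emit:
apply_moves --plan '[[[-20,0,0,0,40],[-40,0,0,0,40],[-45,0,0,0,40],[-45,0,0,0.098,40],[-30,-20,-8,0,40],[0,-40,-16,0,40],[0,-40,-16,0,40],[0,-40,-16,0,40],[0,-40,-16,0,40],[0,-40,-16,0,40],[0,-40,-16,0,40],[0,-40,-16,0,40]]]'

```text
time: 37.3
tool_pos: [0.4884, -0.1144, 0.1968]
tool_rot: [39.0, 86.7, 45.8]
contact_force: [0.9, 0.2, -1.5]
finger_gap: 0.0484
```

Run:
```python
from h import *
go([.462,-.2155,.19],6.4)
```

```text
t 37.3 pos [ 0.4884 -0.1144  0.1968] jaw 6.75 gap 48.4 F [ 0.9  0.2 -1.5] | turn rad 0.006 shift mm [  1.7 -97.6 -37.8]
   tool y [-0.113  0.993  0.036] z [0.993 0.111 0.044]
```

Emit:
apply_moves --plan '[[[0,-35,-14,0.006,40],[0,-35,-14,0,40],[0,-22,-8,0,40],[0,0,0,0,40],[0,0,0,0,40]]]'

```text
time: 37.8
tool_pos: [0.4589, -0.2194, 0.1926]
tool_rot: [37.6, 86.7, 43.5]
contact_force: [-0.5, 0.8, -0.6]
finger_gap: 0.0478
```

Run:
```python
from h import *
s,im,d=grab('wrist'); held(s,d); go([.461,-.2165,.07],6.4)
```

```text
held top: tool x -4.5 yz [1.3 2.8] [57.5 49.8] 60.9
t 37.85 pos [ 0.4589 -0.2192  0.1926] jaw 5.9 gap 48.0 F [-0.5 -0.5 -1.4] | turn rad -0.009 shift mm [122.6  -1.9  -3.3]
   tool y [-0.113  0.993  0.035] z [0.993 0.111 0.047]
```

Emit:
apply_moves --plan '[[[25,-1,-2,-0.009,40],[35,0,-1,0,40],[35,0,0,0,40],[25,-2,0,0,40],[3,-2,0,0,40],[0,0,0,0,40],[0,0,0,0,40]]]'

```text
time: 38.55
tool_pos: [0.4668, -0.2127, 0.0677]
tool_rot: [35.5, 86.4, 42.6]
contact_force: [0.3, -0.6, -1.1]
finger_gap: 0.0483
```

Run:
```python
from h import *
s,im,d=grab('wrist'); held(s,d);go([.461,-.217,.045],6.4)
```

```text
held top: tool x -4.5 yz [ 0.7 -2.6] [49.6 58. ] 13.7
t 38.6 pos [ 0.467  -0.2127  0.0679] jaw 7.06 gap 47.9 F [-0.3  0.  -2.2] | turn rad 0.012 shift mm [22.4 -4.4 -7.6]
   tool y [-0.113  0.993  0.037] z [0.992 0.111 0.051]
```

Emit:
apply_moves --plan '[[[6,-3,-5,0.012,40],[9,-1,-2,0,40],[6,0,0,0,40],[0,0,0,0,40],[0,0,0,0,40]]]'

```text
time: 39.1
tool_pos: [0.4625, -0.217, 0.0471]
tool_rot: [33.1, 86.2, 39.5]
contact_force: [-0.6, -0.9, -1.1]
finger_gap: 0.0484
```

Run:
```python
from h import *
go([.461,-.217,.029],6.4)
```

```text
t 39.1 pos [ 0.4625 -0.217   0.0471] jaw 6.34 gap 48.4 F [-0.6 -0.9 -1.1] | turn rad -0.001 shift mm [18.  -0.5 -2.5]
   tool y [-0.113  0.993  0.036] z [0.992 0.111 0.055]
```

Emit:
apply_moves --plan '[[[4,0,-2,0,40],[4,0,-1,0,40],[4,0,0,0,40],[3,0,0,0,40],[2,0,0,0,40],[0,0,0,0,40]]]'

```text
time: 39.7
tool_pos: [0.4604, -0.2168, 0.0299]
tool_rot: [33.5, 86.1, 39.8]
contact_force: [-6.4, 4.1, 21.5]
finger_gap: 0.0481
```

Run:
```python
from h import *
go([.461,-.217,.029],6.4)
```

```text
t 39.7 pos [ 0.4604 -0.2168  0.0299] jaw 6.3 gap 48.1 F [-6.4  4.1 21.5] | turn rad -0.002 shift mm [ 0.9 -0.3  0.5]
   tool y [-0.113  0.993  0.037] z [0.992 0.111 0.057]
```

Emit:
apply_moves --plan '[[[0,0,0,0,55],[0,0,0,0,70],[0,0,0,0,70],[-20,0,0,0,70],[-35,0,0,0,70],[-45,0,0,0,70],[-45,-20,10,0,70],[0,-30,15,0,65],[0,0,0,0,65],[0,0,0,0,65]]]'

```text
time: 40.7
tool_pos: [0.4838, -0.2712, 0.179]
tool_rot: [34.1, 86.2, 40.6]
contact_force: [-0.7, 0.2, -1.6]
finger_gap: 0.0651
```

Run:
```python
from h import *
s,im,d=grab('wrist','w10.png'); cells(s,im,d,.024,.04,.031); go([.5,.15,.2],12)
```

```text
px [621. 309.] xy [ 765.4 -310.7] wh [38.2 34.9] ang 9.8 fill 0.76 z 0.0312
px [130. 288.] xy [ 357.5 -326.1] wh [10.9  8.3] ang 89.7 fill 0.69 z 0.0312
px [557. 298.] xy [ 713.9 -313.6] wh [56.6 52.4] ang 3.1 fill 0.29 z 0.0312
px [401. 244.] xy [ 563.2 -270.2] wh [28.7 29.4] ang 6.0 fill 0.78 z 0.0312
px [279. 244.] xy [ 469.1 -280.1] wh [29.3 30.5] ang 5.9 fill 0.97 z 0.0312
px [408. 158.] xy [ 557.2 -206. ] wh [40.9 39.3] ang 6.5 fill 0.96 z 0.0312
px [276. 159.] xy [ 461.6 -216.7] wh [48.7 48.5] ang 6.4 fill 0.77 z 0.0312
px [626. 112.] xy [ 714.6 -154.2] wh [13.7 13.4] ang 18.8 fill 0.81 z 0.0312
t 40.75 pos [ 0.4837 -0.271   0.1788] jaw 6.4 gap 65.1 F [ 0.6  0.3 -0.7] | turn rad -0.098 shift mm [ -2.2 408.7 104.5]
   tool y [-0.21   0.977  0.032] z [0.976 0.208 0.058]
```

View pics/w10.png

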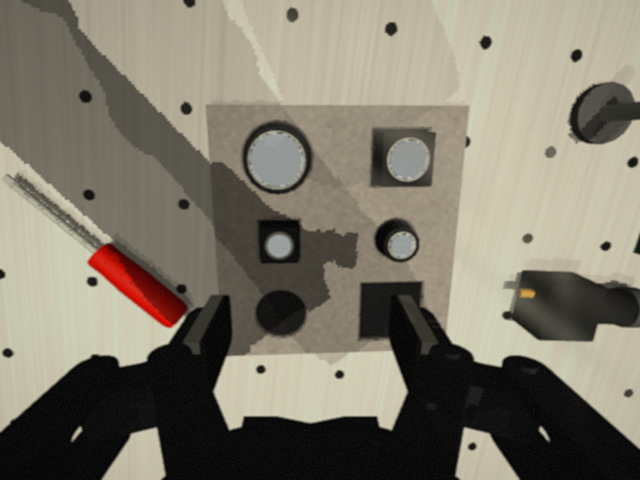

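All four placed cells are seated: round50 (276,159), square40 (408,159), square30 (279,244) and round30 (402,245). Round40 is the last one.

Emit:
apply_moves --plan '[[[0,25,3,0,65],[-2,43,5,0,65],[-2,43,5,0,65],[-2,43,5,0,65],[-2,43,5,0,65],[-2,43,5,0,65],[-2,43,5,0,65],[-2,43,5,0,65],[-2,43,5,0,65],[0,30,3,-0.098,65],[0,0,0,0,65],[0,0,0,0,65]]]'

```text
time: 41.95
tool_pos: [0.4718, 0.149, 0.2053]
tool_rot: [36.7, 86.8, 49.2]
contact_force: [-0.3, -0.8, 0.3]
finger_gap: 0.065
```

Run:
```python
from h import *
s,im,d=grab('wrist'); cells(s,im,d); go([.4932,.188,.065],12)
```

```text
px [282. 411.] xy [492.4 -35. ] wh [12.6 12.6] ang 10.2 fill 0.86 z 0.0282
px [633. 390.] xy [832.8  50.9] wh [16.4 32.9] ang 25.9 fill 0.65 z 0.0282
px [371. 376.] xy [568.9  18.4] wh [ 8.6 60.2] ang 85.0 fill 0.62 z 0.0282
px [305. 345.] xy [500.2  39.1] wh [ 8.9 60.9] ang 81.6 fill 0.75 z 0.0282
px [250. 339.] xy [449.4  35.2] wh [ 9.  27.8] ang 80.4 fill 0.73 z 0.0282
px [349. 332.] xy [535.8  59.2] wh [22.2 11.3] ang 11.0 fill 0.6 z 0.0282
px [369. 318.] xy [551.9  77.3] wh [17.1  6.7] ang 0.9 fill 0.73 z 0.0282
px [552. 292.] xy [711.4 134.1] wh [13.3 12.2] ang 20.0 fill 0.7 z 0.0282
px [334. 187.] xy [492.3 186.8] wh [38.3 38.8] ang 12.5 fill 0.78 z 0.0282
px [631.  88.] xy [704.8 311.9] wh [18.8 42.5] ang 25.9 fill 0.47 z 0.0282
px [170.  32.] xy [347.8 271.2] wh [44.4 20.3] ang 57.8 fill 0.38 z 0.0282
t 42.0 pos [0.4718 0.1489 0.2053] jaw 12.42 gap 64.9 F [-1.   0.6 -0.6] | turn rad 0.007 shift mm [142.6  29.   22.7]
   tool y [-0.209  0.977  0.034] z [0.977 0.208 0.045]
```

Emit:
apply_moves --plan '[[[25,9,7,0.007,65],[38,9,7,0,65],[38,9,6,0,65],[28,2,0,0,65],[13,0,0,0,65],[0,0,0,0,65],[0,0,0,0,65]]]'

```text
time: 42.7
tool_pos: [0.4921, 0.1807, 0.0614]
tool_rot: [37.0, 86.7, 48.1]
contact_force: [0.1, 0.1, 0.5]
finger_gap: 0.0648
```

Run:
```python
from h import *
go([.4927,.1877,.026],12)
```

```text
t 42.7 pos [0.4921 0.1807 0.0614] jaw 11.12 gap 64.8 F [0.1 0.1 0.5] | turn rad -0.015 shift mm [35.7  5.5  0.4]
   tool y [-0.209  0.977  0.033] z [0.977 0.208 0.046]
```

Emit:
apply_moves --plan '[[[12,4,0,-0.015,62],[11,2,0,0,62],[9,0,0,0,62],[4,0,0,0,62],[0,0,0,0,62],[0,0,0,0,45],[0,0,0,0,30],[0,0,0,0,30],[0,0,0,0,30],[0,0,0,0,30]]]'

```text
time: 43.7
tool_pos: [0.4942, 0.1894, 0.0273]
tool_rot: [35.5, 86.4, 47.5]
contact_force: [-0.3, 0.2, -0.7]
finger_gap: 0.0377
```

Run:
```python
from h import *
go([.4927,.1877,.026],12)
```

```text
t 43.7 pos [0.4942 0.1894 0.0273] jaw 11.99 gap 37.7 F [-0.3  0.2 -0.7] | turn rad -0.0 shift mm [ 1.1 -1.4 -1.9]
   tool y [-0.21   0.977  0.037] z [0.977 0.208 0.051]
```

Emit:
apply_moves --plan '[[[-20,0,0,0,30],[-40,0,0,0,30],[-45,0,0,0,30],[-45,0,0,0.098,30],[-30,-20,-3,0,30],[0,-43,-6,0,30],[0,-43,-6,0,30],[0,-43,-6,0,30],[0,-43,-6,0,30],[0,-43,-6,0,30],[0,-43,-6,0,30],[0,-43,-6,0,30]]]'

```text
time: 44.9
tool_pos: [0.4776, -0.148, 0.1992]
tool_rot: [40.7, 86.1, 47.6]
contact_force: [-0.1, 0.8, -0.7]
finger_gap: 0.0377
```

Emit:
apply_moves --plan '[[[0,-43,-6,0,30],[0,-43,-6,0,30],[0,-43,-6,0,30],[0,-20,-3,0,30],[0,0,0,0,30],[0,0,0,0,30]]]'

```text
time: 45.5
tool_pos: [0.4714, -0.3106, 0.1908]
tool_rot: [39.7, 86.1, 46.2]
contact_force: [-0.6, 0.3, -0.8]
finger_gap: 0.0378
```

Run:
```python
from h import *
s,im,d=grab('wrist'); held(s,d); go([.4752,-.3462,.07],6.4)
```

```text
held top: tool x -1.5 yz [-1.5 -2.9] [39.3 49.5] 13.9
t 45.55 pos [ 0.4715 -0.3104  0.1909] jaw 6.43 gap 38.2 F [-0.3  0.3  0.3] | turn rad 0.0 shift mm [119.1 -41.2  -6.6]
   tool y [-0.114  0.993  0.043] z [0.992 0.111 0.052]
```

Emit:
apply_moves --plan '[[[25,-14,-2,0,30],[35,-14,-2,0,30],[35,-13,-2,0,30],[22,-2,0,0,30],[0,-2,0,0,30],[0,0,0,0,30],[0,0,0,0,30]]]'

```text
time: 46.25
tool_pos: [0.4821, -0.3421, 0.071]
tool_rot: [38.1, 85.8, 45.3]
contact_force: [-0.2, -0.4, -0.8]
finger_gap: 0.0382
```

Run:
```python
from h import *
go([.4752,-.3462,.048],6.4)
```

```text
t 46.25 pos [ 0.4821 -0.3421  0.071 ] jaw 7.15 gap 38.2 F [-0.2 -0.4 -0.8] | turn rad 0.013 shift mm [22.4 -4.3 -8.6]
   tool y [-0.114  0.992  0.046] z [0.992 0.111 0.057]
```

Emit:
apply_moves --plan '[[[6,-3,-6,0.013,30],[8,-1,-2,0,30],[6,0,0,0,30],[0,0,0,0,30],[0,0,0,0,30]]]'

```text
time: 46.75
tool_pos: [0.4768, -0.3459, 0.0519]
tool_rot: [35.8, 85.7, 42.3]
contact_force: [-0.5, -0.0, -0.1]
finger_gap: 0.0377
```

Run:
```python
from h import *
go([.4752,-.3462,.0325],6.4)
```

```text
t 46.75 pos [ 0.4768 -0.3459  0.0519] jaw 6.43 gap 37.7 F [-0.5 -0.  -0.1] | turn rad 0.001 shift mm [19.2 -1.  -2.9]
   tool y [-0.114  0.992  0.044] z [0.992 0.111 0.061]
```

Emit:
apply_moves --plan '[[[4,-1,-2,0,30],[4,0,-1,0,30],[4,0,0,0,30],[4,0,0,0,30],[2,0,0,0,30],[0,0,0,0,30]]]'

```text
time: 47.35
tool_pos: [0.4748, -0.3464, 0.0321]
tool_rot: [35.9, 85.7, 42.4]
contact_force: [0.0, -0.3, -1.2]
finger_gap: 0.0379
```

Run:
```python
from h import *
go([.4752,-.3462,.0325],6.4)
```

```text
t 47.35 pos [ 0.4748 -0.3464  0.0321] jaw 6.44 gap 37.9 F [ 0.  -0.3 -1.2] | turn rad 0.001 shift mm [-0.4  0.2  0.4]
   tool y [-0.114  0.992  0.044] z [0.992 0.111 0.061]
```

Emit:
apply_moves --plan '[[[0,0,0,0,45],[0,0,0,0,60],[0,0,0,0,60],[-20,0,0,0,60],[-35,0,0,0,60],[-45,0,0,0,60],[-45,0,10,0,60],[-20,-20,15,0,60],[0,0,0,0,60],[0,0,0,0,60]]]'

```text
time: 48.35
tool_pos: [0.4926, -0.3725, 0.2042]
tool_rot: [36.2, 85.7, 42.7]
contact_force: [-0.5, -0.5, -0.9]
finger_gap: 0.0598
```

Run:
```python
from h import *
s,im,d=grab('wrist','w11.png'); cells(s,im,d,.024,.04,.031)
P=cloud('wrist',d,s);m=((P[...,2]>.1)&(P[...,2]<.115)&(P[...,0]<.62))
print('handle',m.sum(),P[m].mean(0) if m.any() else '')
gate(80,55,.2)
```

```text
px [467. 430.] xy [ 683.1 -562.4] wh [ 8.5 29. ] ang 78.0 fill 0.71 z 0.0313
px [331. 403.] xy [ 542.9 -538.8] wh [ 12.1 122.7] ang 81.6 fill 0.81 z 0.0313
px [282. 197.] xy [ 476.3 -347.9] wh [38.3 38.5] ang 5.7 fill 0.78 z 0.0313
px [619. 191.] xy [ 766.  -312.2] wh [39.9 33.8] ang 7.6 fill 0.8 z 0.0313
px [139. 168.] xy [ 364.6 -335.3] wh [ 8.7 21.1] ang 49.4 fill 0.44 z 0.0313
px [540. 186.] xy [ 693.  -315.7] wh [13.9 49.3] ang 2.3 fill 0.76 z 0.0313
px [401. 113.] xy [ 563.9 -271.7] wh [29.7 28.6] ang 9.2 fill 0.79 z 0.0313
px [279. 112.] xy [ 469.1 -281.2] wh [29.3 29.3] ang 6.5 fill 0.97 z 0.0313
px [405.  25.] xy [ 557.8 -210. ] wh [41.1 34.4] ang 7.2 fill 0.96 z 0.0313
px [277.  24.] xy [ 462.4 -224.1] wh [48.7 37. ] ang 7.6 fill 0.83 z 0.0313
handle 0 
uv now [  87.9 -322.8]
t 48.4 pos [ 0.4927 -0.3725  0.2042] jaw 6.4 gap 60.0 F [-0.5 -0.9  0. ] | turn rad 0.243 shift mm [ 25.5 377.   -8.1]
   tool y [0.128 0.99  0.057] z [ 0.99  -0.13   0.048]
```

View pics/w11.png

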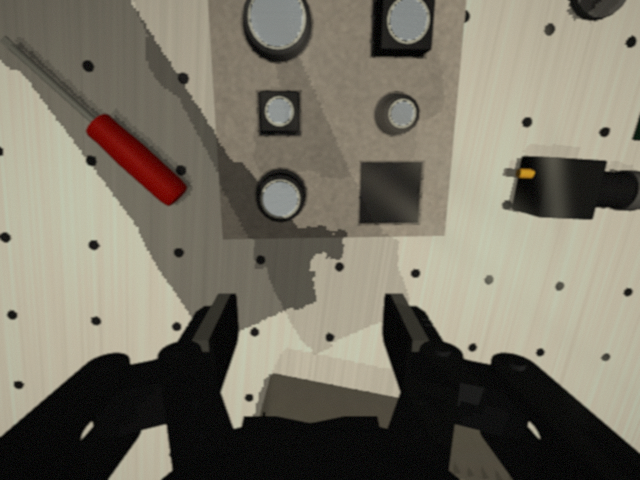

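All five cells are seated in their wells. Round40 is at (282,197), and the only empty well is the absent square50's. Now I go back to the lever.

Emit:
apply_moves --plan '[[[0,0,0,0.122,60],[0,20,0,0.12,60],[1,43,-1,0,60],[1,43,-1,0,60],[1,43,-1,0,60],[1,43,-1,0,60],[1,43,-1,0,60],[1,43,-1,0,60],[1,43,-1,0,60],[1,35,-1,0,60],[0,0,0,0,60],[0,0,0,0,60]]]'

```text
time: 49.6
tool_pos: [0.5221, -0.0024, 0.2048]
tool_rot: [62.1, 86.3, 53.9]
contact_force: [0.1, -0.4, -0.2]
finger_gap: 0.0598
```

Run:
```python
from h import *
s,im,d=grab('wrist'); P=cloud('wrist',d,s);m=((P[...,2]>.095)&(P[...,2]<.118)).astype(np.uint8)*255
for c in cv2.findContours(m,cv2.RETR_EXTERNAL,cv2.CHAIN_APPROX_NONE)[0]:
    if len(c)<20: continue
    W=ray('wrist',c[:,0].astype(float),.108,s); print(len(c),cv2.minAreaRect((W[:,:2]*1e3).astype(np.float32)))
go([.5353,.0032,.13],-7.5)
```

```text
88 ((534.9234619140625, 3.192450523376465), (20.982973098754883, 19.077287673950195), 81.7747802734375)
72 ((706.4501953125, 117.01211547851562), (6.4771904945373535, 13.640782356262207), 82.4149169921875)
t 49.65 pos [ 0.5221 -0.0024  0.2047] jaw -8.2 gap 59.5 F [ 0.3  0.2 -0.1] | turn rad -0.012 shift mm [75.4  3.1 10. ]
   tool y [0.129 0.99  0.056] z [ 0.991 -0.13   0.03 ]
```

Emit:
apply_moves --plan '[[[20,1,4,-0.012,60],[30,1,4,0,60],[20,0,2,0,60],[5,0,0,0,60],[0,0,0,0,60],[0,0,0,0,60]]]'

```text
time: 50.25
tool_pos: [0.534, -0.005, 0.1278]
tool_rot: [61.8, 86.4, 53.8]
contact_force: [0.3, 0.3, 0.1]
finger_gap: 0.0598
```

Run:
```python
from h import *
go([.5350,.0032,.088],-7.5)
```

```text
t 50.25 pos [ 0.534  -0.005   0.1278] jaw -8.05 gap 59.8 F [0.3 0.3 0.1] | turn rad -0.01 shift mm [40.1  6.  -1.3]
   tool y [0.129 0.99  0.055] z [ 0.991 -0.13   0.03 ]
```

Emit:
apply_moves --plan '[[[12,4,-1,-0.01,55],[14,2,0,0,50],[12,0,0,0,45],[2,0,0,0,40],[0,0,0,0,30],[0,0,0,0,10],[0,0,0,0,10],[0,0,0,0,10],[0,0,0,0,10],[0,0,0,0,10]]]' --squeeze 40

```text
time: 51.25
tool_pos: [0.5357, 0.0042, 0.0866]
tool_rot: [60.9, 86.3, 53.5]
contact_force: [2.5, -0.4, -6.3]
finger_gap: 0.0193
```

Run:
```python
from h import *
gate(80,0)
```

```text
uv now [81.5 56.3]
t 51.25 pos [0.5357 0.0042 0.0866] jaw -7.4 gap 19.3 F [ 2.5 -0.4 -6.3] | turn rad 0.002 shift mm [ -4.7 -56.1  -1.4]
   tool y [0.129 0.99  0.057] z [ 0.991 -0.13   0.032]
```

Emit:
apply_moves --plan '[[[0,-8,-1,0,10],[-1,-8,0,0,10],[-1,-8,0,0,10],[-1,-8,0,0,10],[0,-8,0,0,10],[0,-8,0,0,10],[0,-5,0,0,10],[0,0,0,0,10]]]'

```text
time: 52.05
tool_pos: [0.5262, -0.0523, 0.0866]
tool_rot: [63.5, 86.2, 56.1]
contact_force: [0.3, 3.4, -7.2]
finger_gap: 0.0189
```

Run:
```python
from h import *
gate(80,0)
```

```text
uv now [79.4 -0.9]
t 52.05 pos [ 0.5262 -0.0523  0.0866] jaw -7.4 gap 18.9 F [ 0.3  3.4 -7.2] | turn rad 0.002 shift mm [-1.3  1.   0.7]
   tool y [0.129 0.99  0.059] z [ 0.991 -0.13   0.029]
```

Emit:
apply_moves --plan '[[[0,1,8,0,10],[0,0,8,0,10],[0,0,8,0,10],[0,0,8,0,10],[0,0,7,0,10],[0,0,0,0,10]]]'

```text
time: 52.65
tool_pos: [0.5664, -0.0574, 0.0865]
tool_rot: [65.3, 86.4, 58.0]
contact_force: [-0.0, 1.2, -5.8]
finger_gap: 0.0191
```

Run:
```python
from h import *
gate(120,0)
```

```text
uv now [120.   -0.8]
t 52.65 pos [ 0.5664 -0.0574  0.0865] jaw -7.4 gap 19.1 F [-0.   1.2 -5.8] | turn rad 0.002 shift mm [-1.4  0.8  0.1]
   tool y [0.129 0.99  0.057] z [ 0.991 -0.13   0.026]
```

Emit:
apply_moves --plan '[[[0,8,0,0,10],[0,8,0,0,10],[0,8,0,0,10],[0,6,0,0,10],[0,0,0,0,10],[0,0,0,0,10]]]'

```text
time: 53.25
tool_pos: [0.5697, -0.0249, 0.0868]
tool_rot: [65.1, 86.6, 57.8]
contact_force: [2.6, -2.3, -20.1]
finger_gap: 0.0191
```

Run:
```python
from h import *
gate(120,31)
```

```text
uv now [118.9  31.9]
t 53.25 pos [ 0.5697 -0.0249  0.0868] jaw -7.36 gap 19.1 F [  2.6  -2.3 -20.1] | turn rad 0.002 shift mm [-1.3 -0.9  1.1]
   tool y [0.129 0.99  0.055] z [ 0.991 -0.13   0.025]
```

Emit:
apply_moves --plan '[[[0,0,0,0,35],[0,0,0,0,55],[0,0,0,0,55],[-20,0,0,0,55],[-35,0,0,0,55],[-45,0,0,0,55],[-30,0,0,0,55],[0,-30,0,0,55],[0,-45,0,0,55],[0,-45,0,0,55],[0,0,0,0,55],[0,0,0,0,55]]]'

```text
time: 54.45
tool_pos: [0.5551, -0.157, 0.223]
tool_rot: [54.8, 85.8, 47.4]
contact_force: [0.4, 0.1, 0.3]
finger_gap: 0.055
```

Run:
```python
from h import *
s,im,d=grab('wrist','w12.png'); cells(s,im,d,.024,.04,.031)
P=cloud('wrist',d,s);m=((P[...,2]>.095)&(P[...,2]<.118)).astype(np.uint8)*255
o=np.array([447.6,-41.]);a=np.radians(-7.5)
for c in cv2.findContours(m,cv2.RETR_EXTERNAL,cv2.CHAIN_APPROX_NONE)[0]:
    if len(c)<20: continue
    r=cv2.minAreaRect((ray('wrist',c[:,0].astype(float),.108,s)[:,:2]*1e3).astype(np.float32)); p=np.array(r[0])-o
    print('tall',np.round(r[0],1),'uv',p@[np.cos(a),np.sin(a)],p@[-np.sin(a),np.cos(a)])
go([.5,0,.2])
```

```text
px [250. 411.] xy [ 479.8 -333.9] wh [32.6 18.6] ang 2.8 fill 0.68 z 0.0329
px [242. 366.] xy [ 480.5 -283.3] wh [21.7 13.5] ang 80.4 fill 0.67 z 0.0329
px [479. 340.] xy [ 713.8 -291.9] wh [53.  16.3] ang 8.0 fill 0.65 z 0.0329
px [541. 344.] xy [ 771.6 -307.7] wh [58.3 35.1] ang 2.0 fill 0.75 z 0.0329
px [327. 339.] xy [ 565.2 -269. ] wh [30.7 28.9] ang 82.6 fill 0.78 z 0.0329
px [205. 296.] xy [ 458.1 -207.1] wh [50.8 29.7] ang 30.9 fill 0.7 z 0.0329
px [312. 277.] xy [ 558.4 -204.4] wh [39.7 41.1] ang 6.4 fill 0.95 z 0.0329
px [230.  84.] xy [509.5 -20.2] wh [ 72.  139.2] ang 82.3 fill 0.34 z 0.0329
tall [569.2 -30. ] uv 119.15129110303656 26.83042720650116
t 54.5 pos [ 0.5549 -0.1573  0.2231] jaw -7.46 gap 55.0 F [-0.9  0.1 -0.4] | turn rad 0.0 shift mm [ 28.8 147.3 -75.8]
   tool y [0.127 0.99  0.06 ] z [ 0.991 -0.13   0.043]
```

View pics/w12.png

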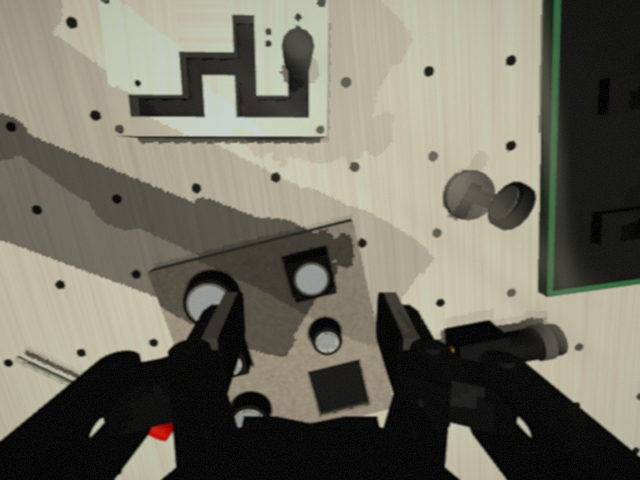

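The lever is in the PARK slot at (298,50), and v reads 26.8 mm from this oblique angle. I'll recheck from overhead before handing in.

Emit:
apply_moves --plan '[[[0,30,0,0,55],[0,40,0,0,55],[0,40,0,0,55],[0,0,0,0,55],[0,0,0,0,55]]]'

```text
time: 55.0
tool_pos: [0.5702, -0.0416, 0.231]
tool_rot: [53.7, 85.6, 46.4]
contact_force: [-0.2, -0.5, -0.1]
finger_gap: 0.0551
```

Run:
```python
from h import *
s,im,d=grab('wrist')
P=cloud('wrist',d,s);m=((P[...,2]>.095)&(P[...,2]<.118)).astype(np.uint8)*255
o=np.array([447.6,-41.]);a=np.radians(-7.5)
for c in cv2.findContours(m,cv2.RETR_EXTERNAL,cv2.CHAIN_APPROX_NONE)[0]:
    if len(c)<20: continue
    r=cv2.minAreaRect((ray('wrist',c[:,0].astype(float),.108,s)[:,:2]*1e3).astype(np.float32)); p=np.array(r[0])-o
    print('tall',np.round(r[0],1),np.round(r[1],1),'uv',p@[np.cos(a),np.sin(a)],p@[-np.sin(a),np.cos(a)])
m=((P[...,2]>.045)&(P[...,2]<.06)).astype(np.uint8)*255
c=max(cv2.findContours(m,cv2.RETR_EXTERNAL,cv2.CHAIN_APPROX_NONE)[0],key=cv2.contourArea)
print('plate',cv2.minAreaRect((ray('wrist',c[:,0].astype(float),.052,s)[:,:2]*1e3).astype(np.float32)))
go([.57,-.027,.2])
```

```text
tall [569.6 -27. ] [20.6 18.8] uv 119.14323291508688 29.8188643969623
plate ((510.9310302734375, -22.501949310302734), (98.96674346923828, 163.72669982910156), 82.47164916992188)
t 55.05 pos [ 0.5703 -0.0413  0.2309] jaw -7.31 gap 55.0 F [0.4 0.  0.1] | turn rad 0.0 shift mm [31.6 12.3 -3.5]
   tool y [0.124 0.99  0.061] z [ 0.991 -0.127  0.045]
```

The lever reads u ≈ 119, v ≈ 30 mm, which is the PARK end. I'll check that the carrier is empty and hand in.

Run:
```python
from h import *
s,im,d=grab('top'); P=cloud('top',d)
sub=P[190:305,150:270,2]; print('high px in carrier',((sub>.02)&(sub<.05)).sum())
m=np.zeros((480,640),np.uint8); m[195:315,385:515]=((P[195:315,385:515,2]>.026)&(P[195:315,385:515,2]<.036))*255
for c in cv2.findContours(m,cv2.RETR_EXTERNAL,cv2.CHAIN_APPROX_NONE)[0]:
    if len(c)>10: r=cv2.minAreaRect((ray('top',c[:,0].astype(float),.031)[:,:2]*1e3).astype(np.float32));print(np.round(r[0],1),np.round(r[1],1))
print(bot.finish_job())
```

```text
high px in carrier 0
[ 453.9 -229.3] [22.3 48.6]
[ 469. -282.] [29.6 30.7]
[ 475.2 -348.7] [37.  39.6]
[ 563.5 -277.6] [18.7 28.5]
the job is handed in; nothing more can be done
None
```

The whole task was carried out and handed in at about 55 s of the 210 s; no verdict was reported.

- **Lever to SHUT:** it went through the zigzag to the end of SHUT and read u ≈ 81, v ≈ 55 mm. It started partway along OPEN, so I pressed briefly against the first corner before turning it.
- **Cells:** all five cells present (square40, square30, round30, round50, round40) were placed. Wrist views showed each within about 1.5 mm of its well centre, with tops near 31 mm, which is the seated height. Square50 was absent, and its well stayed empty. Round30 had been knocked about 25 mm inside its bay, and I picked it up where it lay.
- **Lever to PARK:** it went to the PARK end and read u ≈ 119, v ≈ 30 mm from overhead.

**Final checks:** the carrier was empty and the gripper was clear of everything.

**Weak or disagreeing readings:**
- An oblique look at the parked lever gave v ≈ 27 mm instead of 30, still inside the limit of over 22.
- In the last top view the arm partly hid the storage block. Square30 and round40 measured within about 2.5 mm of their wells, round50 and round30 were cut off, and square40 was not visible. The last good wrist views of those three, before handing in, showed them seated.
- The tool drifted to about 4° of tilt over the run, since the moves could not correct it. It did not stop any placing.

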